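Sort the stir bars with the neck gauge

TASK

The narrow-necked flasks only take stir bars that pass our neck gauge. Lever the tight tin open with the flat blade in the notch of its front rim, swing the cover right back, and try the stir bars in the gauge: a bar that fits goes endways between the jaws until it drops into the covered tray behind them; a bar that stops at the jaws goes into the glass dish. When the tin is empty shut it again, and leave the blade lying flat on the bench and the other things where they stand.

Things in the scene. Friction and masses are not known exactly. Their poses are not given: they have to be found in the camera images.
- tin: green sheet-metal stir-bar tin, fixed, 150 mm (its x) by 184 mm (its y), walls 4 mm thick, rim 34 mm above the bench, inner floor 6 mm above the bench; origin at the centre of its underside, -x is the front (towards the robot), z up
- tin_lid (a joint): cover of the tin, a 6 mm plate 156 mm by 188 mm lying on the rim (34 to 40 mm above the bench; a raised panel to 42 mm), hinged at the far rim; 0 shut, grows to 1.9 rad as it swings up and back; its stiff hinge (0.18 N m) holds it wherever it is left; 0.12 kg
- lid_edge (a point): middle of the lower front edge of the cover, which juts 6 mm out over the tin's front wall
- tin_notch (a point): centre of the mouth of the pry notch in the front wall of the tin: 70 mm wide, from 25 mm above the bench up to the underside of the shut cover at 34 mm; open to the inside of the tin
- tin_hinge (a point): middle of the cover's hinge line, which runs along the tin's y at rim height
- blade: flat opening blade: black handle 84 mm long (x from -42 to +42 mm), 24 mm wide, 18 mm high; steel blade 18 mm wide and 2.5 mm thick runs on from x = 42 to 106 mm at half the handle's height; origin at the centre of the handle's underside, x towards the blade's tip, z up; 60 g
- blade_tip (a point): tip of the blade
- bar_a: white octagonal PTFE stir bar, 45 mm long, lying on one of its flat sides; origin at its centre, x along its length. It is either 15 mm or 19 mm across the flats; all look alike apart from that, and some of the six may be absent. It starts in the tin, its length roughly along the tin's x; 24 to 55 g
- bar_b: white octagonal PTFE stir bar, 45 mm long, lying on one of its flat sides; origin at its centre, x along its length. It is either 15 mm or 19 mm across the flats; all look alike apart from that, and some of the six may be absent. It starts in the tin, its length roughly along the tin's x; 24 to 55 g
- bar_c: white octagonal PTFE stir bar, 45 mm long, lying on one of its flat sides; origin at its centre, x along its length. It is either 15 mm or 19 mm across the flats; all look alike apart from that, and some of the six may be absent. It starts in the tin, its length roughly along the tin's x; 24 to 55 g
- bar_d: white octagonal PTFE stir bar, 45 mm long, lying on one of its flat sides; origin at its centre, x along its length. It is either 15 mm or 19 mm across the flats; all look alike apart from that, and some of the six may be absent. It starts in the tin, its length roughly along the tin's x; 24 to 55 g
- bar_e: white octagonal PTFE stir bar, 45 mm long, lying on one of its flat sides; origin at its centre, x along its length. It is either 15 mm or 19 mm across the flats; all look alike apart from that, and some of the six may be absent. It starts in the tin, its length roughly along the tin's x; 24 to 55 g
- bar_f: white octagonal PTFE stir bar, 45 mm long, lying on one of its flat sides; origin at its centre, x along its length. It is either 15 mm or 19 mm across the flats; all look alike apart from that, and some of the six may be absent. It starts in the tin, its length roughly along the tin's x; 24 to 55 g
- gauge: neck gauge, fixed to the bench, base 170 mm (its x) by 72 mm; origin at the centre of its underside. Bars travel along its +x: first a bare rail 14 mm wide and 80 mm long (x from -85 to -5 mm), its top 88 mm above the bench, carried on two posts, nothing beside it for fingers to hit; then the jaws; behind them the tray
- gauge_gap (a point): middle of the gap between the two steel jaws, at their front face and at the height of the rail's top; x along the travel. The gap is 17.2 mm wide and open at the top; the jaws are 6 mm thick (along x), 22 mm higher than the rail, with lead-in bevels that reach 4 mm out in front
- gauge_tray (a point): centre of the floor of the catch tray, which is 81 mm long and 66 mm wide inside and has clear walls and a clear cover (top 115 mm above the bench); bars get in only between the jaws: the rail ends at the jaws' rear face, and a bar that fits falls 80 mm once its middle is past that
- glass_dish: round glass dish, loose, 115 mm across, 40 mm high, wall 4 mm, floor 5 mm thick; origin at the centre of its underside; 0.25 kg
- microscope: white and black binocular microscope, fixed, 341 mm (x) by 175 mm by 434 mm high, standing behind the gauge and the dish; origin at the centre of its underside; its stage reaches 106 mm and its eyepieces about 150 mm from there towards the robot: pass in front of it
- fix_bottle: brown reagent bottle with a red cap, 45 mm across, 90 mm high; bystander
- beaker_b: small empty glass beaker, 54 mm across, 70 mm high; bystander
- slide_stack: banded stack of glass slides, 27 x 76 x 12 mm; bystander
- forceps: steel forceps lying flat, 14 x 127 x 8 mm; bystander

How it is judged (in metres and radians):
On the way, in this order (a step that is already met when the one before it is completed fails the run):
1. the cover is levered up off the rim with the blade (value of joint tin_lid between 0.06 and 0.6 rad and contact force between blade and tin above 0.2 N), for 0.05 s.
2. the cover is swung back past upright (value of joint tin_lid above 1.45 rad), for 0.2 s.
3. a wide bar has been tried endways at the jaws of the gauge, which stop it (((x of bar_b in the frame of gauge_gap between -0.03 and -0.012 m and y of bar_b in the frame of gauge_gap between -0.007 and 0.007 m and z of bar_b in the frame of gauge_gap between 0 and 0.018 m and angle between the x axis of bar_b and the x axis of gauge, either way round below 0.3 rad) or (x of bar_d in the frame of gauge_gap between -0.03 and -0.012 m and y of bar_d in the frame of gauge_gap between -0.007 and 0.007 m and z of bar_d in the frame of gauge_gap between 0 and 0.018 m and angle between the x axis of bar_d and the x axis of gauge, either way round below 0.3 rad) or (x of bar_f in the frame of gauge_gap between -0.03 and -0.012 m and y of bar_f in the frame of gauge_gap between -0.007 and 0.007 m and z of bar_f in the frame of gauge_gap between 0 and 0.018 m and angle between the x axis of bar_f and the x axis of gauge, either way round below 0.3 rad))), for 0.1 s.
At the end, for the whole second after the job is handed in: every 15 mm bar lies in the gauge's covered tray, every 19 mm bar in the glass dish (its centre within 50 mm of the dish's, dish upright), the cover is shut (under 0.06 rad), the blade lies flat on the bench; all at rest (x of bar_a in the frame of gauge between 0.006 and 0.083 m and y of bar_a in the frame of gauge between -0.034 and 0.034 m and height (world z) of each of bar_a, bar_c, bar_e below 0.07 m and linear speed of each of bar_a, bar_c, bar_e, bar_b, bar_d, bar_f, blade below 0.03 m/s and x of bar_c in the frame of gauge between 0.006 and 0.083 m and y of bar_c in the frame of gauge between -0.034 and 0.034 m and x of bar_e in the frame of gauge between 0.006 and 0.083 m and y of bar_e in the frame of gauge between -0.034 and 0.034 m and horizontal distance between each of bar_b, bar_d, bar_f and glass_dish below 0.05 m and z of each of bar_b, bar_d, bar_f in the frame of glass_dish below 0.05 m and value of joint tin_lid below 0.06 rad and height (world z) of blade below 0.015 m and angle between blade's own z axis and vertical below 0.25 rad and angle between glass_dish's own z axis and vertical below 0.15 rad); the robot touches nothing.
It fails at once if the reagent bottle is shoved more than 40 mm (distance of fix_bottle from where it was at the start of the episode above 0.04 m).
It fails at once if the beaker is shoved more than 40 mm (distance of beaker_b from where it was at the start of the episode above 0.04 m).
It fails at once if the stack of slides is shoved more than 40 mm (distance of slide_stack from where it was at the start of the episode above 0.04 m).
It fails at once if the forceps is shoved more than 40 mm (distance of forceps from where it was at the start of the episode above 0.04 m).
Of bar_a, bar_c, bar_e only 2 to 3 are there at a start; the rules pass over those that are not, and their reading is None.
Of bar_b, bar_d, bar_f only 2 to 2 are there at a start; the rules pass over those that are not, and their reading is None.
At some moment in a run one of glass_dish may be knocked a few centimetres aside while the robot is not near it.
Once in a run the grip may slacken for a moment while it holds something.
It also fails if it takes over 210 s, if anything falls off the work surface, if the arm or the gripper's body presses on something with over 40 N, if the wrist force passes 120 N, or if a joint passes its speed limit or range.

ROBOT

A 6-joint arm with a two-finger parallel gripper is mounted at the origin on a cart in front of the work surface, level with it; the furniture and walls round the work are solid. World frame = base frame: x ahead of the robot, y to its left, z up, the work surface at z = 0. Lengths are in m, angles in degrees, forces in N, time in s.
With the tool pointing down it reaches from about 0.3 to 0.75 m from the base axis. Payload 8.5 kg.
Tool frame: the origin (TCP) lies midway between the tips of the shut fingers; the grasp point (between the pads) lies 19 mm behind it; z points along the fingers, y is the direction in which the jaws open and shut (so a half turn about z gives the same grasp; the last joint's range is limited). The gripper opens to 85 mm and grips with 20 to 120 N. Pads are 22 mm wide; open, the fingers measure 114 mm over their backs; the gripper's body (76 mm by 85 mm) begins 54 mm behind the grasp point. The pads swing forward as they close: fully open they stand 13 mm farther back than shut.
Start: joints at [64.211, 21.807, 74.336, -0, 83.858, -12.336], TCP at [0.128, 0.535, 0.231] pointing down, gripper open.
Joint ranges: [-178.18, 178.18], [-50.72, 133.34], [12.68, 142.11], [-81.47, 261.47], [9.98, 163.14], [-165.26, 165.26]. Speed limits (degrees/s): [136.94, 136.94, 180, 180, 180, 180].

INTERFACE

Orientations are given as a 3x3 rotation matrix whose columns are the frame's x, y, z axes.
In Python, from rig import env, viewer, ticket gives the robot as it stands. The module is installed in compiled form; this text tells all that it offers.
- The arm moves only by the shell command python3 -m pendant 'ROWS' [FORCE]. ROWS is JSON, a list of rows, each a list of 3 entries, a list of its own where there are three numbers: the shift along the world's x, y, z in mm, then the turn about the world's z in rad, then the opening, from -1 (shut) to 1 (fully open). A call has 1 to 12 rows; each row shifts and turns the pose as measured when the row begins; what a row does not reach is not made up. A row lasts 1/8 s, in which the tool goes at most 62.5 mm and 10.7 degrees, less where a joint would pass 70% of its speed; a pose out of reach is approached as far as the arm can. A call with a gripper value outside its range is refused whole. The fingers move at their own pace and stop on an object; FORCE is the grip in N (left out, the last holds). Time passes only in rows, so rows that do not move let the fingers close. It gives the time, the measured TCP pose, the force and the opening at its end, in the units of the state.
- env.observe(): the state, without advancing time (a new reading comes with each control period).
- viewer.get_image(name): name is "side" or "top"; returns (picture, depth): 420x560x3 uint8, red, green, blue; 420x560 float32, m along the optical axis (not along the pixel's ray), 0 where there is no reading.
- viewer.camera_params(name): a dict with "fx", "fy", "cx", "cy" (pixels), "rvec" (rotation vector, rad) and "tvec" (3), from world to camera coordinates, as OpenCV has them. Camera axes: x right, y down, z forward; pixel columns grow to the right and rows downward; lengths in m; the calibration is good to about 2 mm. A picture is of the moment at which its call begins. camera_params takes no time and is no camera call.
- ticket.close_job(): hands the job in, once; it reports no verdict.
The state is a dict: "time_s": time; "q": joint angles; "qvel": joint speeds; "joint_efforts": joint torques, N m; "position": TCP position; "tool_rot": TCP orientation; "ft_force": force on the tool from outside, world axes, zero at the start; "wrist_torque": the same for the moment, N m; "grip_width": finger opening in m.
Only numpy, scipy, OpenCV 4.12 (cv2) and the standard library are available. Lean on these libraries where they do the work, as an engineer would, in place of code of your own. Each camera call takes 0.05 s, during which the arm holds its last target. There are 200 camera calls.

## Working session

There is one attempt and no reset: what is moved stays moved. The work goes in short steps, Python scripts to look and compute and a shell command to move; the robot and the scene stay as the last step left them, time stands still between calls to the robot, and variables do not carry over. Pictures are saved under pics/ and viewed, about 12 in all and at most 16, crops included, and the job is handed in when it is done.

```bash
mkdir -p pics
cat > h.py <<'E'
import numpy as np, cv2
from rig import env, viewer, ticket
def cam(n):
    p=viewer.camera_params(n); R=cv2.Rodrigues(np.array(p["rvec"],float))[0]; return p,R,np.array(p["tvec"],float).ravel()
def cloud(n,save=None):
    im,d=viewer.get_image(n); p,R,t=cam(n)
    v,u=np.mgrid[:d.shape[0],:d.shape[1]]
    c=np.stack([(u-p["cx"])/p["fx"]*d,(v-p["cy"])/p["fy"]*d,d],-1)
    w=(c-t)@R; w[d==0]=np.nan
    if save: cv2.imwrite("pics/"+save,im[...,::-1])
    return im,w
def st():
    s=env.observe(); print("t",round(s["time_s"],2),"pos",np.round(s["position"],4),"ft",np.round(s["ft_force"],1),"w",round(s["grip_width"],4),"yaw_y",np.round(np.array(s["tool_rot"])[:,1],3),"z",np.round(np.array(s["tool_rot"])[:,2],2))
E
python3 - <<'E'
from h import *
st()
for n in("top","side"):
    im,w=cloud(n,n+"0.png"); np.save(n+"0.npy",w)
    p,R,t=cam(n); print(n,p["fx"],-R.T@t,R[2])
E
```

```text
t 0.0 pos [0.1278 0.5346 0.2307] ft [ 0.5  0.6 -0.2] w 0.0857 yaw_y [ 0.233  0.973 -0.001] z [-0. -0. -1.]
top 516.3506929977261 [ 0.50728718 -0.12460386  1.27234069] [ 5.23377311e-02  7.99992716e-05 -9.98629439e-01]
side 405.0758813992294 [ 0.17384003 -0.73494372  0.63225161] [ 0.41410337  0.69115459 -0.59230376]
```

View pics/top0.png

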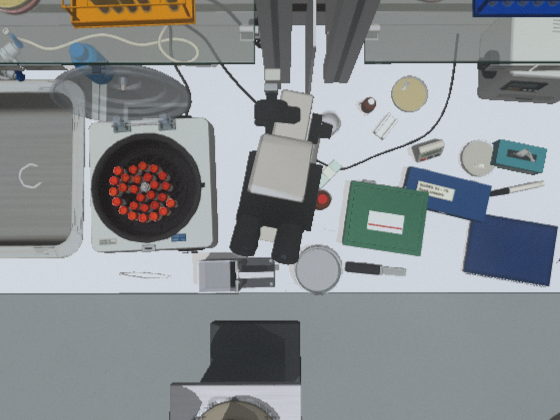

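View pics/side0.png

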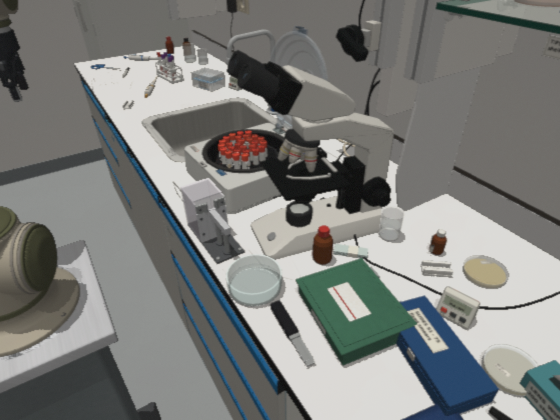

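The top view has world +x up and +y to the left. It shows the tin at about (385,218), the blade at (375,269) with its tip to the right, the dish at (318,270), the gauge at (237,273) with the rail on its right and the tray on its left, and the bottle at (322,198). I'll measure these now.

```bash
cat > m.py <<'E'
from h import *
w=np.load("top0.npy"); im=cv2.imread("pics/top0.png")
def rect(mask,name):
    P=w[mask]; P=P[~np.isnan(P).any(1)]
    r=cv2.minAreaRect(P[:,:2].astype(np.float32)*1000); print(name,len(P),"c",np.round(r[0],1),"size",np.round(r[1],1),"ang",round(r[2],2),"z med/min/max",np.round(np.median(P[:,2]),4),np.round(P[:,2].min(),4),np.round(P[:,2].max(),4))
v,u=np.mgrid[:420,:560]
box=lambda a,b,c,d:(u>=a)&(u<=b)&(v>=c)&(v<=d)
x,y,z=w[...,0],w[...,1],w[...,2]
g=im.astype(int)
green=(g[...,1]>g[...,2]+25)&box(335,435,170,262)
rect(green&(z>.03)&(z<.046),"lid")
b=box(344,408,258,280)
rect(b&(z>.012)&(z<.03),"handle"); rect(b&(z>.004)&(z<.03),"blade all")
for lo,hi in((.075,.095),(.1,.108),(.108,.12),(.06,.5)): rect(box(196,278,255,293)&(z>lo)&(z<hi),f"gauge {lo}")
rect(box(292,343,243,295)&(z>.02)&(z<.06),"dish")
rect(box(228,300,200,265)&(z>.2),"eyepieces")
rect(box(228,300,235,265)&(z>.15),"eyepieces low rows")
rect(box(312,332,188,208)&(z>.05)&(z<.12),"bottle")
rect(box(118,175,268,280)&(z>.004)&(z<.03),"forceps")
for n in("top",):
  cv2.imwrite("pics/c1.png",cv2.resize(im[235:300,190:420],(800,226),interpolation=cv2.INTER_CUBIC))
for r in range(256,294,3): print(r,[ -1 if np.isnan(q) else int(1000*q) for q in z[r,196:282:4]])
E
python3 m.py
```

```text
lid 4219 c [ 575.9 -376.6] size [207.8 204.1] ang 81.41 z med/min/max 0.0418 0.0303 0.046
handle 399 c [ 429.6 -341.1] size [147.2  23.6] ang 84.28 z med/min/max 0.0176 0.012 0.0247
blade all 611 c [ 428.7 -345. ] size [156.5  53.6] ang 89.93 z med/min/max 0.0148 0.004 0.0247
gauge 0.075 287 c [422.7 -10. ] size [ 69.5 170.9] ang 0.93 z med/min/max 0.0884 0.0754 0.0933
gauge 0.1 34 c [421.8  24.9] size [88.9 67.6] ang 89.9 z med/min/max 0.1038 0.1004 0.1079
gauge 0.108 1127 c [420.3  28.1] size [71.7 91.6] ang 0.65 z med/min/max 0.1154 0.108 0.12
gauge 0.06 1567 c [429.6 -20. ] size [ 83.  196.9] ang 10.0 z med/min/max 0.1147 0.0602 0.4162
dish 308 c [ 434.2 -200.5] size [113.2 125.2] ang 85.92 z med/min/max 0.0392 0.0202 0.0483
eyepieces 3413 c [516.7 -89.6] size [118.4 108.9] ang 89.04 z med/min/max 0.4043 0.3569 0.4363
eyepieces low rows 1292 c [486.1 -89.4] size [118.6  48.9] ang 89.94 z med/min/max 0.4187 0.3939 0.4363
bottle 227 c [ 595.1 -212.6] size [33.5 44.7] ang 77.59 z med/min/max 0.0698 0.0533 0.0951
forceps 105 c [417.3 215.5] size [139.4  29.2] ang 89.99 z med/min/max 
[... 510 characters left out ...]
, 110, 41, 72, 75, 79, 83, 91, 91, 85, 92, -1, -3]
274 [0, 115, 117, 113, 113, 114, 113, 114, 114, 4, 90, 90, 86, 87, 85, 87, 86, 88, 87, 90, 2, 4]
277 [3, 117, 115, 113, 112, 115, 113, 115, 113, 5, 83, 88, 89, 90, 85, 88, 88, 87, 9, 5, 0, 0]
280 [3, 114, 119, 115, 118, 115, 116, 117, 114, 11, 112, 46, 3, 7, 6, 4, 3, 3, 4, 7, 2, 0]
283 [0, 111, 118, 114, 114, 119, 114, 113, 112, 6, 111, 48, 9, 8, 5, 5, 3, 9, 7, 8, 0, 1]
286 [-4, 116, 115, 121, 113, -1, 117, 117, 116, 10, 111, 75, -2, 8, 8, 8, 8, 10, 6, 6, 0, 1]
289 [0, 114, 117, 116, 117, 113, 116, 116, 116, 77, 111, 0, 1, 1, 0, -5, 4, 2, -2, 6, -3, -2]
292 [3, 113, 117, 114, 118, 116, 114, 111, 115, -2, 1, 6, 2, 3, -3, 0, 2, 0, 1, -1, 2, 4]
```

View pics/c1.png

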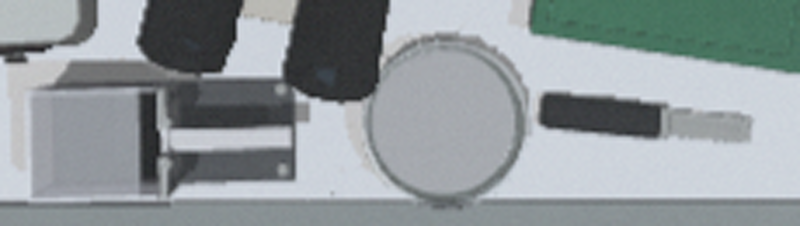

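The crop shows the rail as a white strip running to the jaws, with its near end at crop (170–295,137). The dish centre is at (445,118) and the blade tip at (750,127). Depth is noisy, so I'll fit these from pixel masks at the known heights.

```bash
cat >> h.py <<'E'
def ray(uv,z,n="top"):
    p,R,t=cam(n); uv=np.atleast_2d(np.asarray(uv,float))
    d=np.c_[(uv[:,0]-p["cx"])/p["fx"],(uv[:,1]-p["cy"])/p["fy"],np.ones(len(uv))]@R
    o=-R.T@t; return (o+d*((z-o[2])/d[:,2])[:,None])
def big(m):
    n,l,s,c=cv2.connectedComponentsWithStats(m.astype(np.uint8)); return l==1+np.argmax(s[1:,4])
def fit(m,z,name,n="top"):
    v,u=np.nonzero(m); P=ray(np.c_[u,v],z,n)[:,:2].astype(np.float32)*1000
    r=cv2.minAreaRect(P); print(name,"c",np.round(r[0],1),"size",np.round(r[1],1),"ang",round(r[2],2)); return r,P
E
python3 - <<'E'
from h import *
w=np.load("top0.npy"); im=cv2.imread("pics/top0.png").astype(int)
v,u=np.mgrid[:420,:560]; box=lambda a,b,c,d:(u>=a)&(u<=b)&(v>=c)&(v<=d)
mx,mn=im.max(2),im.min(2)
green=big((im[...,1]>im[...,2]+25)&(im[...,1]>im[...,0]+8)&box(335,435,170,262))
green=cv2.morphologyEx(green.astype(np.uint8),cv2.MORPH_CLOSE,np.ones((15,15)))
r,P=fit(green,.04,"lid");print(cv2.boxPoints(r).round(1).tolist())
# the brightness of panels across columns
zb=cv2.blur(np.nan_to_num(w[...,2]).astype(np.float32),(3,3))
r,P=fit(big((zb>.034)&(zb<.05)&(green>0)),.04,"lidz");print(cv2.boxPoints(r).round(1).tolist())
h=big((mx<80)&box(343,384,258,280)); r,Ph=fit(h,.018,"handle")
z0=[im[r,380:412].max(1).tolist() for r in (266,270,272)];print(z0)
print("gauge row profiles");
for r in (270,272,274,276,278): print(r,mx[r,228:290].tolist())
print("col 262",mx[262:292,262].tolist(),"col 252",mx[262:292,252].tolist())
ws=np.load("side0.npy"); m=(ws[...,2]>.1)&(ws[...,0]>.35)&(ws[...,0]<.5)&(ws[...,1]>-.2)&(ws[...,1]<.0)
Q=ws[m]
for a in np.arange(.36,.5,.02):
  q=Q[(Q[:,0]>a)&(Q[:,0]<a+.02)]; q=q[q[:,2]>.13]
  if len(q): print("x",round(a,2),len(q),"zmin",q[:,2].min().round(3),"y",q[:,1].min().round(3),q[:,1].max().round(3))
E
```

```text
lid c [ 553.  -362.5] size [186.5 154.6] ang 81.41
[[462.6000061035156, -443.20001220703125], [615.5, -466.29998779296875], [643.4000244140625, -281.79998779296875], [490.5, -258.70001220703125]]
lidz c [ 554.  -362.8] size [185.4 152.4] ang 81.47
[[464.8999938964844, -443.20001220703125], [615.5999755859375, -465.79998779296875], [643.0999755859375, -282.3999938964844], [492.3999938964844, -259.79998779296875]]
handle c [ 432.4 -310. ] size [81.4 22.1] ang 84.25
[[135, 141, 167, 170, 161, 160, 158, 156, 163, 199, 207, 204, 218, 219, 218, 219, 220, 219, 218, 219, 220, 220, 219, 220, 220, 219, 219, 220, 219, 220, 219, 219], [156, 163, 142, 157, 160, 163, 158, 159, 161, 161, 159, 160, 159, 160, 160, 162, 160, 163, 160, 162, 164, 162, 162, 162, 168, 159, 198, 219, 221, 220, 219, 221], [152, 163, 145, 159, 162, 162, 163, 162, 163, 162, 162, 161, 162, 161, 164, 162, 163, 163, 162, 160, 157, 160, 154, 164, 165, 171, 211, 220, 220, 220, 220, 219]]
gauge row profiles
270 [157, 153, 82, 49, 48, 46, 49, 157, 171, 174, 161, 111, 80, 75, 63, 60, 59, 64, 62, 58, 59, 61, 64, 64, 63, 65, 60, 59, 63
[... 1071 characters left out ...]
 219]
278 [158, 157, 89, 49, 49, 47, 48, 43, 138, 167, 128, 106, 133, 143, 143, 140, 139, 145, 144, 149, 149, 147, 149, 133, 130, 131, 132, 127, 130, 130, 131, 127, 114, 112, 118, 113, 106, 105, 104, 102, 98, 96, 96, 99, 100, 99, 93, 200, 219, 218, 219, 220, 218, 219, 219, 218, 221, 218, 219, 219, 219, 219]
col 262 [93, 95, 85, 71, 62, 63, 61, 62, 59, 94, 180, 208, 211, 208, 208, 170, 118, 95, 96, 95, 93, 94, 93, 94, 99, 188, 219, 217, 220, 219] col 252 [94, 97, 93, 74, 59, 59, 55, 61, 63, 72, 177, 211, 209, 208, 208, 189, 130, 93, 94, 95, 94, 97, 93, 92, 94, 149, 203, 217, 219, 219]
x 0.44 7 zmin 0.396 y -0.134 -0.12
x 0.46 476 zmin 0.384 y -0.147 -0.034
x 0.48 646 zmin 0.372 y -0.15 -0.029
```

```bash
python3 -c "
from h import *
print('rail end near',ray([[273.5,274.9],[238.5,274.9],[255,274.9]],.088).round(4).tolist(),'tip',ray([[406,271.5]],.01).round(4),'jawfront top',ray([[237.8,266],[237.8,284]],.11).round(4).tolist())
from cv2 import *
"
python3 -m pendant '[[[40,-45,0],-0.18,0.2],[[40,-45,0],-0.18,0.2],[[40,-45,0],-0.18,0.2],[[40,-45,0],-0.18,0.2],[[40,-45,0],-0.18,0.2],[[40,-45,0],-0.18,0.2],[[0,-50,0],-0.18,0.2],[[0,-50,0],-0.17,0.2],[[0,-50,0],0,0.2],[[0,-50,0],0,0.2],[[0,-50,0],0,0.2],[[0,-50,0],0,0.2]]' 60
```

```text
rail end near [[0.4208, -0.0965, 0.088], [0.4209, -0.0166, 0.088], [0.4208, -0.0543, 0.088]] tip [[ 0.4229 -0.417   0.01  ]] jawfront top [[0.4423, -0.017, 0.11], [0.4022, -0.0171, 0.11]]
time_s: 1.6
position: [0.3711, -0.0522, 0.2278]
tool_rot: [[0.136, 0.991, -0.005], [0.991, -0.136, 0.001], [0.0, -0.005, -1.0]]
ft_force: [1.3, 0.7, -0.4]
grip_width: 0.0512
```

```bash
python3 -m pendant '[[[0,-50,0],0.02,0.2],[[0,-50,0],0.02,0.2],[[10,-50,0],0,0.2],[[25,-55,0],0,0.2],[[26,-55,0],0,0.2],[[0,0,-50],0,0.2],[[0,0,-50],0,0.2]]'; python3 -c "
from h import *
st()"
```

```text
time_s: 2.48
position: [0.4329, -0.3264, 0.127]
tool_rot: [[0.101, 0.995, 0.001], [0.995, -0.101, -0.005], [-0.005, 0.001, -1.0]]
ft_force: [0.6, -0.9, -0.3]
grip_width: 0.0512
t 2.48 pos [ 0.4329 -0.3264  0.127 ] ft [ 0.6 -0.9 -0.3] w 0.0512 yaw_y [ 0.995 -0.101  0.001] z [ 0.   -0.01 -1.  ]
```

```bash
python3 -m pendant '[[[-1,15,-50],0.0,0.2],[[0,0,-40],0,0.2],[[0,0,-25],0,0.2],[[0,0,-9],0,0.2],[[0,0,0],0,0.2]]'; python3 -m pendant '[[[0,0,0],0,-1],[[0,0,0],0,-1],[[0,0,0],0,-1],[[0,0,0],0,-1]]' 90
```

```text
time_s: 3.1
position: [0.4304, -0.3097, -0.0031]
tool_rot: [[0.102, 0.995, -0.003], [0.995, -0.102, -0.001], [-0.001, -0.003, -1.0]]
ft_force: [-0.1, -0.0, 0.6]
grip_width: 0.0511
time_s: 3.6
position: [0.4326, -0.3119, 0.0016]
tool_rot: [[0.102, 0.995, 0.003], [0.995, -0.102, -0.007], [-0.007, 0.004, -1.0]]
ft_force: [-0.7, 0.4, 0.2]
grip_width: 0.0222
```

```bash
python3 -c "
from h import *
im,w=cloud('side'); cv2.imwrite('pics/s1.png',cv2.resize(im[200:420,200:520,::-1],(800,550)))"
```

```text
(no output)
```

View pics/s1.png

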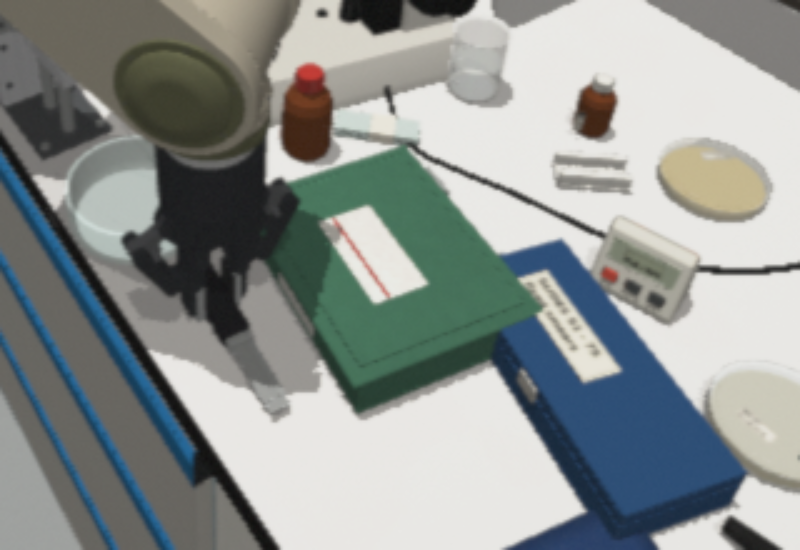

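The gripper is holding the blade handle at about crop (210,290), with the tip out at (275,405) and the front notch facing the robot. Next I'll lift, turn it to the tin's heading and line it up with the notch.

```bash
python3 -m pendant '[[[0,0,20],0,-1],[[0,0,30],0,-1],[[0,0,20],0,-1],[[-10,0,0],0.17,-1],[[-10,0,0],0.17,-1],[[-10,-2,0],0.17,-1],[[-10,-3,0],0.17,-1],[[-10,-3,0],0.17,-1],[[-10,-3,0],0.17,-1],[[-10,-3,0],0.17,-1],[[-5,-3,0],0.17,-1],[[0,-3,0],0.16,-1]]' ; python3 -m pendant '[[[0,0,0],0,-1],[[0,0,0],0,-1]]'
```

```text
time_s: 5.15
position: [0.3541, -0.3311, 0.0718]
tool_rot: [[-0.995, 0.103, 0.003], [0.103, 0.995, 0.003], [-0.003, 0.003, -1.0]]
ft_force: [-0.2, 0.2, -0.9]
grip_width: 0.0213
time_s: 5.4
position: [0.354, -0.331, 0.0716]
tool_rot: [[-0.994, 0.107, 0.003], [0.107, 0.994, 0.003], [-0.002, 0.003, -1.0]]
ft_force: [0.6, 0.2, -1.2]
grip_width: 0.0221
```

```bash
python3 -m pendant '[[[0,0,-20],-0.044,-1],[[0,0,-20],0,-1],[[0,0,-8],0,-1],[[0,0,0],0,-1]]'
python3 - <<'E'
from h import *
st()
im,w=cloud('side'); cv2.imwrite('pics/s2.png',cv2.resize(im[230:380,220:400,::-1],(780,650)[:2] and (720,600)))
im,w=cloud('top'); cv2.imwrite('pics/t2.png',cv2.resize(im[220:320,330:450,::-1],(720,600)))
np.save("t2.npy",w)
E
```

```text
time_s: 5.9
position: [0.3545, -0.3308, 0.0228]
tool_rot: [[-0.987, 0.16, 0.004], [0.16, 0.987, 0.002], [-0.003, 0.003, -1.0]]
ft_force: [0.3, 0.3, -0.5]
grip_width: 0.0219
t 5.9 pos [ 0.3545 -0.3308  0.0228] ft [ 0.3  0.3 -0.5] w 0.0219 yaw_y [0.16  0.987 0.003] z [ 0.  0. -1.]
```

View pics/s2.png

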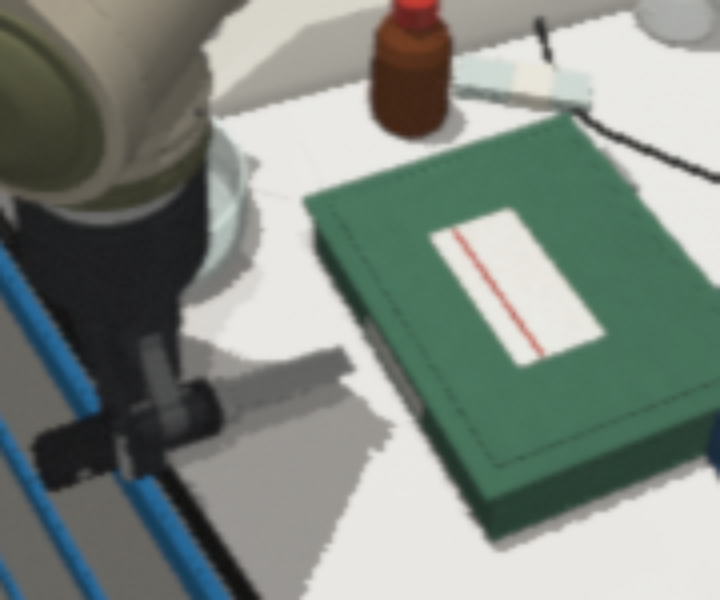

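View pics/t2.png

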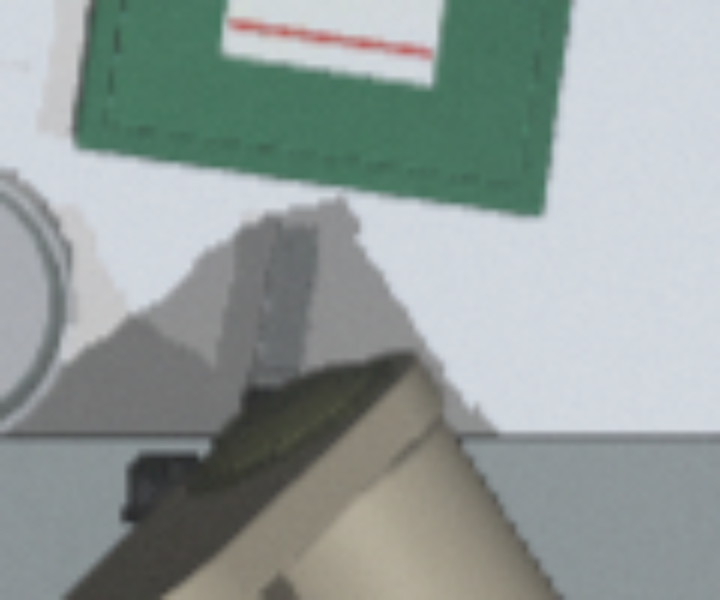

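The top crop shows the blade tip centred at about (299,225), or full-frame (379.8,257.5). The side crop shows the tip edge from (343,348) to (353,368), and the notch is the grey slot from (368,325) to (420,408). I'll triangulate the tip.

Run:
```python
from h import *
tu,su=[379.8,257.5],[220+348/4,230+358/4]
def P(n):
    p,R,t=cam(n); K=np.array([[p["fx"],0,p["cx"]],[0,p["fy"],p["cy"]],[0,0,1]]); return K@np.c_[R,t]
X=cv2.triangulatePoints(P("top"),P("side"),np.array(tu,float).reshape(2,1),np.array(su,float).reshape(2,1)); print("tip",(X[:3]/X[3]).ravel().round(4))
print("tip at z.03",ray([tu],.03),ray([[330+270/6,220+370/6]],.03), "side z.03",ray([su],.03,"side"))
print("notch ends z.03", ray([[220+368/4,230+325/4],[220+420/4,230+408/4]],.030,"side"))
w=np.load("t2.npy"); print("z on blade",np.nanmedian(w[262:275,374:379,2]))
t=np.array([.9888,-.1495]); n=np.array([.1495,.9888]); o=np.array([.4818,-.3518])
q=ray([tu],.03)[0,:2]-o; print("tip in notch frame: along",q@t,"lat",q@n)
```

```text
tip [ 0.4569 -0.349   0.0323]
tip at z.03 [[ 0.45773108 -0.34998932  0.03      ]] [[ 0.40014255 -0.33789081  0.03      ]] side z.03 [[ 0.45650914 -0.34678617  0.03      ]]
notch ends z.03 [[ 0.47515353 -0.33600816  0.03      ]
 [ 0.46817019 -0.3863457   0.03      ]]
z on blade 0.0336121060819979
tip in notch frame: along -0.024070042820406264 lat -0.0018079006183150735
```

```bash
python3 -m pendant '[[[0,-4,-1.5],0,-1],[[20,-3,0],0,-1],[[16,-2.4,0],0,-1],[[15,-2.3,0],0,-1],[[0,0,0],0,-1]]' 110; python3 -m pendant '[[[10,-1.5,0],0,-1],[[8,-1.2,0],0,-1],[[0,0,0],0,-1]]'; python3 -c "
from h import *
st()
im,w=cloud('side','s3f.png'); cv2.imwrite('pics/s3.png',cv2.resize(im[230:380,220:400,::-1],(720,600)))"
```

```text
time_s: 6.62
position: [0.4077, -0.3452, 0.024]
tool_rot: [[-0.987, 0.161, 0.007], [0.161, 0.987, -0.003], [-0.007, -0.002, -1.0]]
ft_force: [-0.4, -0.7, -1.0]
grip_width: 0.0216
time_s: 7.0
position: [0.4252, -0.3476, 0.0239]
tool_rot: [[-0.987, 0.162, 0.005], [0.162, 0.987, -0.001], [-0.005, -0.0, -1.0]]
ft_force: [-1.0, 0.4, -1.7]
grip_width: 0.0213
t 7.0 pos [ 0.4252 -0.3476  0.0239] ft [-1.   0.4 -1.7] w 0.0213 yaw_y [ 0.162  0.987 -0.   ] z [ 0. -0. -1.]
```

View pics/s3.png

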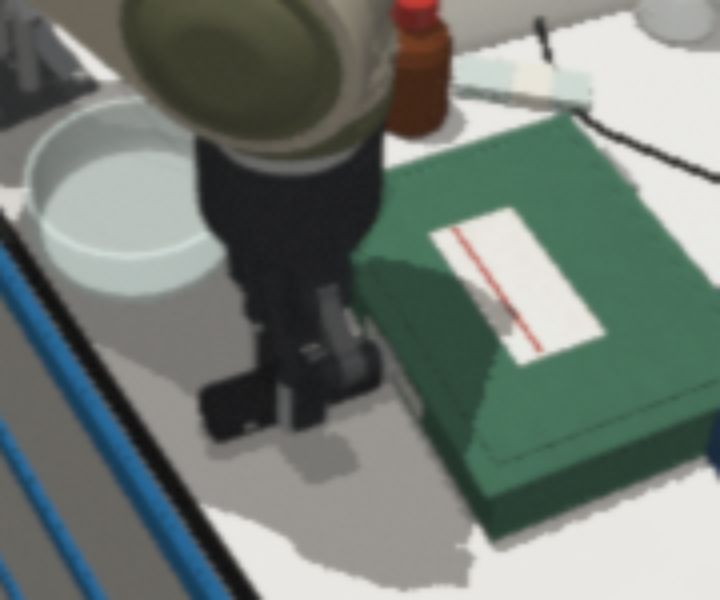

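The blade is inside the notch, with the handle close to the front wall and nothing on top of the cover. Now I'll lever it up slowly.

```bash
python3 -m pendant '[[[0,0,4],0,-1],[[0,0,4],0,-1],[[0,0,4],0,-1],[[0,0,4],0,-1]]' ; python3 -m pendant '[[[0,0,4],0,-1],[[0,0,4],0,-1],[[0,0,6],0,-1]]'; python3 -m pendant '[[[0,0,8],0,-1],[[0,0,0],0,-1]]' ;python3 -c "
from h import *
st()
im,w=cloud('side','s4.png')
im,w=cloud('top','t4.png'); z=w[195:250,350:425,2]; print(np.nanmedian(w[180:256:6,345:428:8,2],axis=1).round(3))"
```

```text
time_s: 7.55
position: [0.4253, -0.3477, 0.0408]
tool_rot: [[-0.987, 0.162, 0.006], [0.162, 0.987, -0.001], [-0.006, -0.0, -1.0]]
ft_force: [1.7, -0.3, -2.7]
grip_width: 0.0215
time_s: 7.92
position: [0.4251, -0.3476, 0.0556]
tool_rot: [[-0.987, 0.162, 0.006], [0.162, 0.987, -0.001], [-0.006, -0.0, -1.0]]
ft_force: [0.9, -0.5, -3.7]
grip_width: 0.0224
time_s: 8.18
position: [0.4251, -0.3477, 0.0648]
tool_rot: [[-0.987, 0.162, 0.006], [0.162, 0.987, -0.002], [-0.006, -0.001, -1.0]]
ft_force: [-0.0, -0.3, -1.1]
grip_width: 0.0218
t 8.18 pos [ 0.4251 -0.3477  0.0648] ft [-0.  -0.3 -1.1] w 0.0218 yaw_y [ 0.162  0.987 -0.001] z [ 0.01 -0.   -1.  ]
[0.007 0.041 0.049 0.055 0.062 0.069 0.072 0.077 0.085 0.091 0.094 0.073
 0.005]
```

View pics/s4.png

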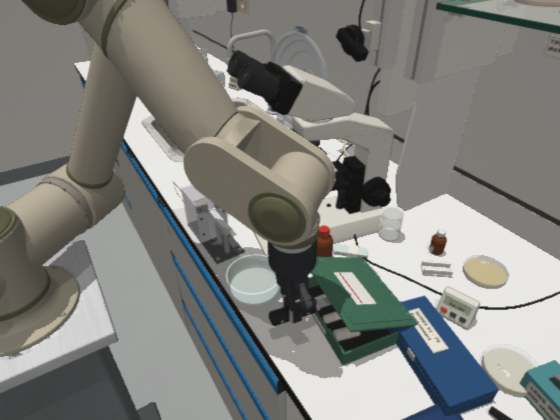

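The cover is lifted to about 0.36 rad, and bars show in the tin under its right-hand edge. The blade tip can keep pushing it along an arc.

```bash
python3 -m pendant '[[[5,-1,11],0,-1],[[6,-1,11],0,-1],[[7,-1,10],0,-1],[[7,-1,10],0,-1],[[9,-1.4,8],0,-1],[[9,-1.4,8],0,-1],[[11,-1.6,6],0,-1],[[11,-1.6,6],0,-1]]'; python3 -m pendant '[[[13,-2,2],0,-1],[[13,-2,2],0,-1],[[13,-2,0],0,-1],[[13,-2,0],0,-1],[[12,-2,0],0,-1],[[0,0,0],0,-1]]';python3 -c "
from h import *
st()
im,w=cloud('side','s5.png')"
```

```text
time_s: 9.28
position: [0.4936, -0.3578, 0.1391]
tool_rot: [[-0.987, 0.163, 0.004], [0.163, 0.987, -0.0], [-0.004, 0.0, -1.0]]
ft_force: [-1.0, 0.2, -2.3]
grip_width: 0.0212
time_s: 10.02
position: [0.5631, -0.3685, 0.1463]
tool_rot: [[-0.987, 0.162, 0.007], [0.162, 0.987, -0.003], [-0.008, -0.002, -1.0]]
ft_force: [-0.2, 0.2, -1.2]
grip_width: 0.0214
t 10.03 pos [ 0.5631 -0.3685  0.1463] ft [-0.2  0.2 -1.2] w 0.0214 yaw_y [ 0.162  0.987 -0.002] z [ 0.01 -0.   -1.  ]
```

View pics/s5.png

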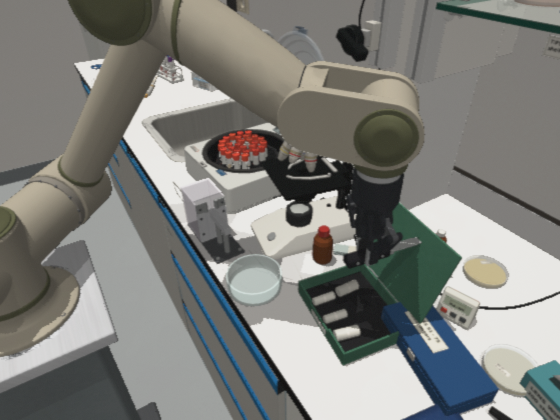

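The cover is past upright with the tip about 36 mm beyond the hinge, so around 1.85 rad. White bars are visible in the tin at about (325,297), (348,288), (335,315) and (345,332). I'll put the blade back where it came from.

```bash
python3 -m pendant '[[[-30,5,0],0,-1],[[-45,7,0],0,-1],[[-45,9,0],-0.17,-1],[[-10,9,-10],-0.17,-1],[[0,9,-10],-0.17,-1],[[0,9,-10],-0.17,-1],[[0,5,-10],-0.17,-1],[[0,3,-10],-0.17,-1],[[0,0,-10],-0.17,-1],[[0,0,-10],-0.17,-1],[[0,0,-10],-0.15,-1],[[0,0,0],0,-1]]'
```

```text
time_s: 11.58
position: [0.4283, -0.3114, 0.0703]
tool_rot: [[0.154, 0.988, -0.002], [0.988, -0.154, -0.021], [-0.021, 0.001, -1.0]]
ft_force: [-1.2, 0.4, -0.7]
grip_width: 0.0213
```

```bash
python3 -m pendant '[[[2,0,-25],0.03,-1],[[0,0,-20],0,-1],[[0,0,-12],0,-1],[[0,0,-6],0,-1],[[0,0,0],0,-1]]'; python3 -m pendant '[[[0,0,-3],0,-1],[[0,0,0],0,-1]]'
```

```text
time_s: 12.2
position: [0.4317, -0.3131, 0.0092]
tool_rot: [[0.112, 0.994, 0.004], [0.993, -0.111, -0.027], [-0.026, 0.007, -1.0]]
ft_force: [-0.1, -0.3, -0.9]
grip_width: 0.0218
time_s: 12.45
position: [0.432, -0.3135, 0.007]
tool_rot: [[0.111, 0.994, 0.005], [0.993, -0.111, -0.028], [-0.027, 0.008, -1.0]]
ft_force: [-0.7, 0.0, -1.1]
grip_width: 0.0214
```

```bash
python3 -m pendant '[[[0,0,-3],0,-1],[[0,0,-2],0,-1],[[0,0,0],0,-1]]'; python3 -m pendant '[[[0,0,0],0,0],[[0,0,0],0,0.1],[[0,0,0],0,0.1]]'; python3 -m pendant '[[[0,0,30],0,0.1],[[0,0,40],0,0.1],[[0,0,50],0,0.1],[[0,60,30],0,0.1],[[-20,60,0],0,0.1],[[-20,60,0],0,0.1],[[-20,40,0],0,0.1],[[0,0,0],0,0.1]]'
python3 - <<'E'
from h import *
im,w=cloud('side','s6f.png'); im,w=cloud('top','t6f.png'); np.save('t6.npy',w)
a=cv2.resize(im[165:285,290:430,::-1],(700,600),interpolation=cv2.INTER_CUBIC); cv2.imwrite('pics/t6.png',a)
E
```

```text
time_s: 12.82
position: [0.4322, -0.3137, 0.0027]
tool_rot: [[0.111, 0.994, 0.006], [0.993, -0.111, -0.029], [-0.028, 0.009, -1.0]]
ft_force: [-1.9, 1.5, 5.3]
grip_width: 0.021
time_s: 13.2
position: [0.4323, -0.3138, 0.0026]
tool_rot: [[0.111, 0.994, 0.006], [0.993, -0.11, -0.029], [-0.029, 0.009, -1.0]]
ft_force: [0.6, -0.6, -0.8]
grip_width: 0.0469
time_s: 14.2
position: [0.3694, -0.0934, 0.1542]
tool_rot: [[0.112, 0.994, 0.008], [0.993, -0.112, -0.029], [-0.028, 0.011, -1.0]]
ft_force: [0.9, -1.1, -0.7]
grip_width: 0.0468
```

View pics/t6.png

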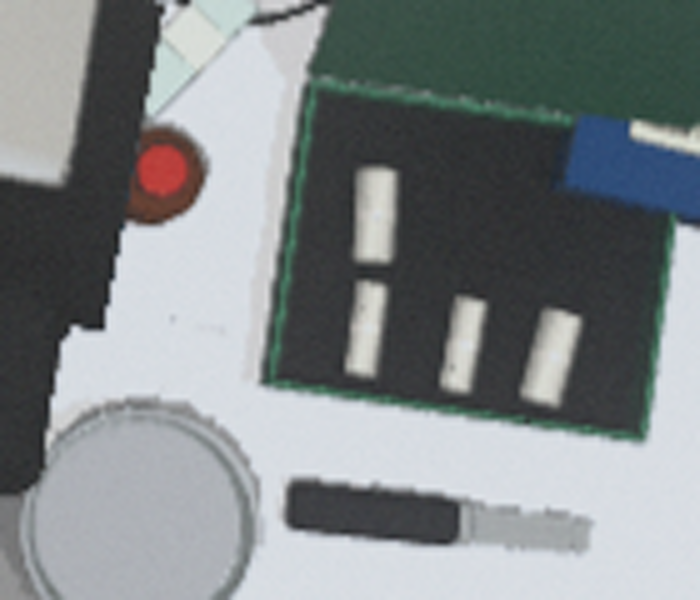

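The crop shows the tin open with four bars in it: (376,215) wide, (366,328) narrow, (464,345) narrow and (552,357) wide. The blade lies flat on the bench at (430,515), and the dish hasn't moved. I'll measure the bars and the blue box depth.

```bash
python3 - <<'E'
from h import *
w=np.load('t6.npy'); im=cv2.imread('pics/t6f.png'); g=im.min(2)
m=np.zeros(g.shape,bool); m[180:250,350:412]=g[180:250,350:412]>125
n,l,s,c=cv2.connectedComponentsWithStats(m.astype(np.uint8))
for i in range(1,n):
    if s[i,4]>40:
        r,P=fit(l==i,.023,"bar"); z=w[...,2][l==i]; print(c[i].round(1),np.nanmedian(z).round(4))
print("blue z",np.nanmedian(w[190:200,410:424,2]),"xy",np.nanmedian(w[195:203,406:410],axis=(0,1)))
print("blade z",np.nanmedian(w[265:269,352:378,2]))
mm=np.zeros(g.shape,np.uint8); mm[240:295,290:343]=1; P=w[(mm>0)&(w[...,2]>.03)&(w[...,2]<.05)]; print("dish rim", cv2.minEnclosingCircle(P[:,:2].astype(np.float32)))
E
python3 -c "
import cv2;a=cv2.imread('pics/s6f.png');cv2.imwrite('pics/s6.png',cv2.resize(a[240:370,290:450],(738,600)))"
```

```text
bar c [ 578.3 -315.5] size [17.  41.4] ang 89.45
[364.5 207.5] 0.0241
bar c [ 523.3 -310.8] size [14.  44.1] ang 81.34
[362.7 230.5] 0.0199
bar c [ 515.4 -357.4] size [14.3 43.4] ang 79.9
[382.1 233.5] 0.0203
bar c [ 509.4 -400. ] size [18.2 44.6] ang 74.02
[399.8 236.1] 0.0236
bar c [ 485.1 -329. ] size [98.9 14.5] ang 89.93
[364.3 247.2] 0.0006
blue z 0.03890675675273404 xy [ 0.59886456 -0.41614323  0.03883537]
blade z 0.01780285018737559
dish rim ((0.42839479446411133, -0.20039136707782745), 0.05749044194817543)
```

View pics/s6.png

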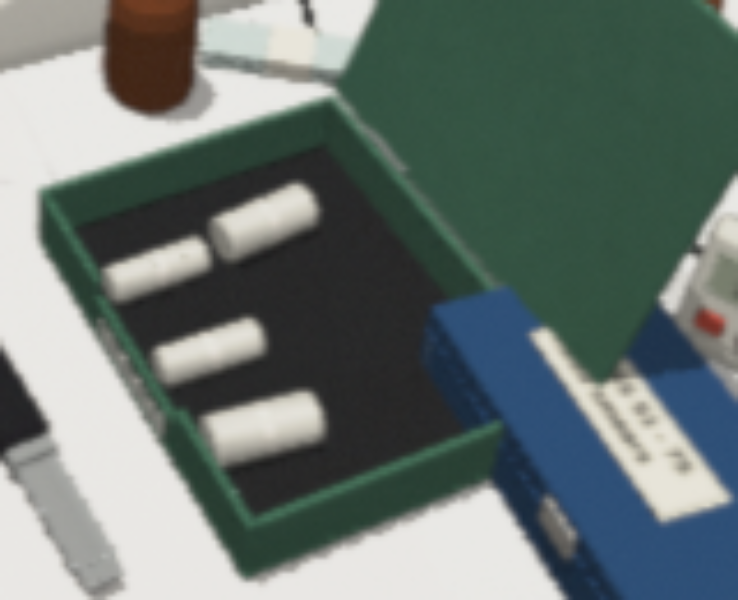

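No bars are hidden: the blue box only covers the far right corner. I'll take the narrow left bar at (523,-311) first.

```bash
python3 -m pendant '[[[10,-40,0],0.17,-0.15],[[10,-40,0],0.17,-0.15],[[15,-40,0],0.17,-0.15],[[20,-30,0],0.17,-0.15],[[25,-25,0],0.17,-0.15],[[25,-15,0],0.17,-0.15],[[25,-15,0],0.17,-0.15],[[20,-10,-10],0.17,-0.15],[[0,0,-10],0.17,-0.15],[[0,0,0],0,-0.15],[[0,0,0],0,-0.15]]' 50
```

```text
time_s: 15.68
position: [0.5274, -0.335, 0.1293]
tool_rot: [[-0.992, 0.124, 0.033], [0.124, 0.992, 0.009], [-0.032, 0.013, -0.999]]
ft_force: [0.8, -0.4, -0.4]
grip_width: 0.0362
```

```bash
python3 -m pendant '[[[-4,24,-20],-0.028,-0.15],[[0,0,-40],0,-0.15],[[0,0,-25],0,-0.15],[[0,0,0],0,-0.15]]'
```

```text
time_s: 16.18
position: [0.5237, -0.3124, 0.0449]
tool_rot: [[-0.986, 0.165, 0.038], [0.165, 0.986, 0.004], [-0.037, 0.01, -0.999]]
ft_force: [-0.2, -0.6, 1.1]
grip_width: 0.0364
```

```bash
python3 -m pendant '[[[0,1,-20],0,-0.15],[[0,0,-15],0,-0.15],[[0,0,0],0,-0.15]]'; python3 -m pendant '[[[0,0,0],0,-1],[[0,0,0],0,-1],[[0,0,0],0,-1],[[0,0,0],0,-1]]' 50
```

```text
time_s: 16.55
position: [0.5252, -0.3134, 0.0129]
tool_rot: [[-0.985, 0.169, 0.042], [0.169, 0.986, -0.001], [-0.042, 0.006, -0.999]]
ft_force: [-0.8, 0.5, 0.3]
grip_width: 0.0362
time_s: 17.05
position: [0.5261, -0.3142, 0.0154]
tool_rot: [[-0.985, 0.169, 0.045], [0.169, 0.986, -0.004], [-0.045, 0.004, -0.999]]
ft_force: [0.0, -0.0, -0.4]
grip_width: 0.0126
```

```bash
python3 -m pendant '[[[0,0,40],0,-1],[[0,0,50],0,-1],[[-30,10,40],-0.17,-1],[[-35,20,0],-0.17,-1],[[-35,25,0],-0.17,-1],[[0,35,0],-0.17,-1],[[0,35,0],-0.17,-1],[[0,35,0],-0.17,-1],[[0,35,0],-0.17,-1],[[0,30,0],-0.17,-1],[[0,0,0],0,-1]]'
```

```text
time_s: 18.42
position: [0.4213, -0.0827, 0.1503]
tool_rot: [[0.006, 1.0, 0.007], [0.999, -0.006, -0.049], [-0.049, 0.007, -0.999]]
ft_force: [0.5, -0.2, -1.1]
grip_width: 0.0123
```

```bash
python3 -m pendant '[[[0,33,-20],0,-1],[[0,0,-20],0,-1],[[0,0,-7],0,-1]]'
python3 - <<'E'
from h import *
st()
im,w=cloud('side'); im2,w2=cloud('top')
a=cv2.resize(im[160:270,150:270,::-1],(436,400)); b=cv2.resize(im2[240:300,190:300,::-1],(733,400))[:, :364]
b=cv2.resize(im2[245:300,225:280,::-1],(364,400)) ; cv2.imwrite('pics/g1.png',np.hstack([a,b]))
E
```

```text
time_s: 18.8
position: [0.4226, -0.0507, 0.1032]
tool_rot: [[-0.0, 1.0, 0.011], [0.999, 0.001, -0.051], [-0.051, 0.011, -0.999]]
ft_force: [-0.3, 0.3, -0.2]
grip_width: 0.0125
t 18.8 pos [ 0.4226 -0.0507  0.1032] ft [-0.3  0.3 -0.2] w 0.0125 yaw_y [1.    0.001 0.011] z [ 0.01 -0.05 -1.  ]
```

View pics/g1.png

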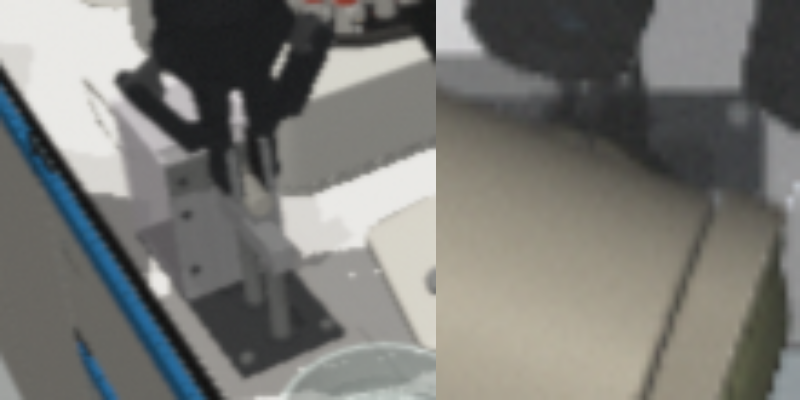

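The side half shows the bar's end at (257,195) just above the rail, lined up with it. I'll lower it until it touches.

```bash
python3 -m pendant '[[[-2,0,-3],0,-1],[[0,0,-3],0,-1]]';  python3 -m pendant '[[[0,0,-3],0,-1]]'; python3 -m pendant '[[[0,0,-2],0,-1]]'
```

```text
time_s: 19.15
position: [0.4211, -0.0518, 0.0982]
tool_rot: [[0.001, 1.0, 0.013], [0.999, -0.001, -0.052], [-0.052, 0.013, -0.999]]
ft_force: [-0.7, 0.3, 0.3]
grip_width: 0.0123
time_s: 19.27
position: [0.4214, -0.0521, 0.0958]
tool_rot: [[0.001, 1.0, 0.014], [0.999, -0.001, -0.053], [-0.053, 0.014, -0.999]]
ft_force: [-8.3, 6.4, 36.3]
grip_width: 0.0125
time_s: 19.4
position: [0.4215, -0.0521, 0.0957]
tool_rot: [[0.001, 1.0, 0.015], [0.999, -0.0, -0.053], [-0.053, 0.015, -0.998]]
ft_force: [-13.2, 6.2, 44.7]
grip_width: 0.0124
```

```bash
python3 -m pendant '[[[0,0,1.5],0,-1],[[0,6,0],0,-1]]';  python3 -m pendant '[[[0,6,0],0,-1]]'
```

```text
time_s: 19.65
position: [0.4218, -0.0463, 0.098]
tool_rot: [[0.002, 1.0, 0.017], [0.999, -0.001, -0.054], [-0.054, 0.017, -0.998]]
ft_force: [0.6, -0.6, -0.8]
grip_width: 0.0123
time_s: 19.77
position: [0.4217, -0.0399, 0.0979]
tool_rot: [[0.002, 1.0, 0.017], [0.999, -0.001, -0.054], [-0.054, 0.017, -0.998]]
ft_force: [-2.1, -7.1, -1.0]
grip_width: 0.0125
```

```bash
python3 -m pendant '[[[-1.5,-2,0],0,-1]]';  python3 -m pendant '[[[0,4,0],0,-1]]'; python3 -m pendant '[[[0,2,0],0,-1]]'
```

```text
time_s: 19.9
position: [0.4201, -0.0414, 0.0977]
tool_rot: [[0.001, 1.0, 0.016], [0.999, 0.0, -0.054], [-0.054, 0.017, -0.998]]
ft_force: [-0.2, -0.8, -1.1]
grip_width: 0.0126
time_s: 20.02
position: [0.42, -0.0374, 0.0975]
tool_rot: [[0.001, 1.0, 0.016], [0.999, -0.0, -0.054], [-0.054, 0.016, -0.998]]
ft_force: [-0.0, 0.3, -0.1]
grip_width: 0.0125
time_s: 20.15
position: [0.4199, -0.0351, 0.0974]
tool_rot: [[0.001, 1.0, 0.016], [0.999, -0.0, -0.054], [-0.054, 0.016, -0.998]]
ft_force: [0.1, -0.1, -1.0]
grip_width: 0.0124
```

```bash
python3 -m pendant '[[[0,0,-1],0,-0.3],[[0,0,0],0,-0.3],[[0,0,40],0,-0.3],[[0,-45,0],0,-1],[[0,-15,0],0,-1],[[0,0,-25],0,-1],[[0,0,-12],0,-1]]'; python3 -m pendant '[[[0,0,0],0,-1]]'
```

```text
time_s: 21.02
position: [0.4205, -0.0968, 0.1001]
tool_rot: [[0.001, 1.0, 0.018], [0.999, -0.0, -0.054], [-0.054, 0.018, -0.998]]
ft_force: [-0.4, 0.8, -0.3]
grip_width: 0.0001
time_s: 21.15
position: [0.42, -0.0965, 0.0995]
tool_rot: [[0.002, 1.0, 0.016], [0.999, -0.001, -0.053], [-0.053, 0.016, -0.998]]
ft_force: [-1.1, 0.1, 0.3]
grip_width: -0.0002
```

```bash
python3 -m pendant '[[[0,0,-5],0,-1],[[0,12,0],0,-1],[[0,12,0],0,-1],[[0,8,0],0,-1]]'; python3 -m pendant '[[[0,8,0],0,-1],[[0,8,0],0,-1]]'; python3 -m pendant '[[[0,5,0],0,-1],[[0,4,0],0,-1]]'
python3 - <<'E'
from h import *
st()
im,w=cloud('side'); cv2.imwrite('pics/g2.png',cv2.resize(im[160:270,150:270,::-1],(654,600)))
E
```

```text
time_s: 21.65
position: [0.4203, -0.0622, 0.0952]
tool_rot: [[0.002, 1.0, 0.017], [0.999, -0.001, -0.054], [-0.054, 0.017, -0.998]]
ft_force: [-0.1, -0.2, 0.5]
grip_width: -0.0001
time_s: 21.9
position: [0.4204, -0.0448, 0.0954]
tool_rot: [[0.001, 1.0, 0.018], [0.999, -0.0, -0.054], [-0.054, 0.018, -0.998]]
ft_force: [-0.5, -0.3, -0.4]
grip_width: 0.0002
time_s: 22.15
position: [0.4204, -0.0349, 0.0955]
tool_rot: [[0.001, 1.0, 0.018], [0.999, 0.0, -0.054], [-0.054, 0.018, -0.998]]
ft_force: [-0.4, -0.7, -0.5]
grip_width: 0.0
t 22.15 pos [ 0.4204 -0.0349  0.0955] ft [-0.4 -0.7 -0.5] w 0.0 yaw_y [1.    0.    0.018] z [ 0.02 -0.05 -1.  ]
```

View pics/g2.png

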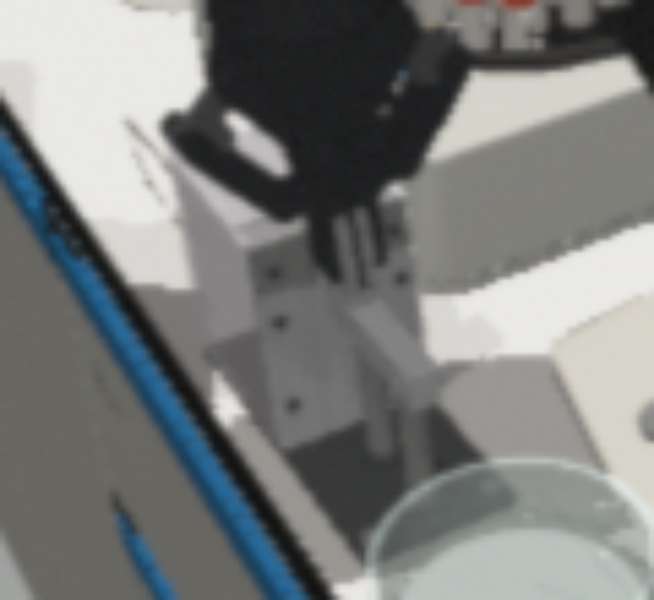

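The gripper hides the bar here, so from now on I'll check numerically, by differencing images over the tray, and save the last views. On to the second narrow bar.

```bash
python3 -m pendant '[[[0,-10,30],0,-0.15],[[0,-45,25],0,-0.15],[[0,-45,0],0.15,-0.15],[[0,-45,0],0.17,-0.15],[[5,-45,0],0.17,-0.15],[[15,-45,0],0.17,-0.15],[[20,-45,0],0.17,-0.15],[[25,-30,0],0.17,-0.15],[[30,-12,-20],0.17,-0.15],[[0,0,-20],0.17,-0.15],[[0,0,-10],0.05,-0.15]]'
python3 - <<'E'
from h import *
im,w=cloud('top','t7.png'); o=cv2.imread('pics/top0.png')[...,::-1]
d=np.abs(im.astype(int)-o).max(2); m=np.zeros(d.shape,bool); m[258:292,196:278]=d[258:292,196:278]>25
v,u=np.nonzero(m); print("changed",len(v), (u.min(),u.max(),v.min(),v.max()) if len(v) else ""); 
if len(v): print("z-floor centroid",ray([[u.mean(),v.mean()]],.015), im[v,u].mean(0),o[v,u].mean(0)); fit(m,.015,"traybar")
E
```

```text
time_s: 23.58
position: [0.5159, -0.369, 0.1]
tool_rot: [[-0.989, 0.137, 0.058], [0.137, 0.99, 0.009], [-0.056, 0.017, -0.998]]
ft_force: [-0.0, 0.3, 0.3]
grip_width: 0.0363
changed 1106 (np.int64(211), np.int64(277), np.int64(258), np.int64(291))
z-floor centroid [[ 0.40500401 -0.03858768  0.015     ]] [107.40867993 107.10036166 102.97287523] [145.8960217  149.90415913 155.66998192]
traybar c [416.5 -23.3] size [160.   79.5] ang 89.93
```

```bash
python3 -m pendant '[[[0,12,-25],-0.038,-0.15],[[0,0,-35],0,-0.15]]'; python3 -m pendant '[[[0,0,-16],0,-0.15],[[0,0,-11],0,-0.15]]'
```

```text
time_s: 23.88
position: [0.5164, -0.3577, 0.0398]
tool_rot: [[-0.982, 0.177, 0.061], [0.177, 0.984, 0.004], [-0.059, 0.015, -0.998]]
ft_force: [0.1, -0.5, -0.9]
grip_width: 0.036
time_s: 24.12
position: [0.516, -0.3575, 0.0112]
tool_rot: [[-0.982, 0.178, 0.06], [0.179, 0.984, 0.006], [-0.058, 0.016, -0.998]]
ft_force: [-0.2, 0.0, -0.3]
grip_width: 0.0362
```

```bash
python3 -m pendant '[[[0,0,0],0,-1],[[0,0,0],0,-1],[[0,0,0],0,-1]]' 50; python3 -m pendant '[[[0,0,40],0,-1],[[0,0,50],0,-1],[[-30,20,35],-0.17,-1],[[-35,30,0],-0.17,-1],[[-30,35,0],-0.17,-1],[[0,40,0],-0.17,-1],[[0,40,0],-0.17,-1],[[0,40,0],-0.17,-1],[[0,40,0],-0.17,-1],[[0,40,0],-0.17,-1],[[0,0,0],-0.03,-1]]'
```

```text
time_s: 24.5
position: [0.5166, -0.3583, 0.0128]
tool_rot: [[-0.982, 0.179, 0.061], [0.179, 0.984, 0.004], [-0.06, 0.015, -0.998]]
ft_force: [0.3, -0.5, 0.8]
grip_width: 0.0128
time_s: 25.88
position: [0.4183, -0.0675, 0.1481]
tool_rot: [[0.044, 0.999, 0.017], [0.996, -0.043, -0.074], [-0.073, 0.02, -0.997]]
ft_force: [-0.1, -0.4, -0.3]
grip_width: 0.0126
```

```bash
python3 -m pendant '[[[2,17,-20],0.043,-1],[[0,0,-20],0,-1],[[0,0,-5],0,-1]]'; python3 -m pendant '[[[0,0,-3],0,-1]]'; python3 -m pendant '[[[0,0,-2],0,-1]]'
```

```text
time_s: 26.25
position: [0.4214, -0.0496, 0.1043]
tool_rot: [[-0.0, 1.0, 0.026], [0.997, 0.002, -0.075], [-0.075, 0.026, -0.997]]
ft_force: [-0.1, -0.2, -0.1]
grip_width: 0.013
time_s: 26.38
position: [0.4217, -0.0498, 0.1018]
tool_rot: [[-0.0, 1.0, 0.027], [0.997, 0.002, -0.076], [-0.076, 0.027, -0.997]]
ft_force: [0.1, -1.0, -0.4]
grip_width: 0.0126
time_s: 26.5
position: [0.422, -0.05, 0.1002]
tool_rot: [[0.0, 1.0, 0.028], [0.997, 0.002, -0.076], [-0.076, 0.028, -0.997]]
ft_force: [-0.2, 0.5, 0.0]
grip_width: 0.0128
```

```bash
python3 -m pendant '[[[-2,5,-1],0,-1],[[0,5,0],0,-1]]'; python3 -m pendant '[[[0,4,0],0,-1]]'
```

```text
time_s: 26.75
position: [0.42, -0.0399, 0.0997]
tool_rot: [[0.001, 1.0, 0.029], [0.997, 0.001, -0.076], [-0.076, 0.029, -0.997]]
ft_force: [0.4, 0.5, 0.5]
grip_width: 0.0128
time_s: 26.88
position: [0.4201, -0.0355, 0.0999]
tool_rot: [[0.001, 1.0, 0.029], [0.997, 0.001, -0.076], [-0.076, 0.029, -0.997]]
ft_force: [-0.7, 0.3, -0.5]
grip_width: 0.0131
```

Nose is in freely. Lower, release, go behind and push.

```bash
python3 -m pendant '[[[0,1,-2],0,-1]]'; python3 -m pendant '[[[0,0,0],0,-0.3],[[0,0,0],0,-0.3],[[0,0,40],0,-0.3],[[0,-45,0],0,-1],[[0,-17,0],0,-1],[[0,0,-25],0,-1],[[0,0,-12],0,-1]]'; python3 -m pendant '[[[0,0,-4],0,-1]]'
```

```text
time_s: 27.0
position: [0.4202, -0.0342, 0.098]
tool_rot: [[0.001, 1.0, 0.03], [0.997, 0.001, -0.077], [-0.077, 0.03, -0.997]]
ft_force: [0.7, -0.7, -0.1]
grip_width: 0.0128
time_s: 27.88
position: [0.4211, -0.0991, 0.1023]
tool_rot: [[0.001, 0.999, 0.033], [0.997, 0.002, -0.079], [-0.079, 0.033, -0.996]]
ft_force: [-0.1, -0.2, -1.0]
grip_width: 0.0001
time_s: 28.0
position: [0.4209, -0.0992, 0.0979]
tool_rot: [[0.001, 0.999, 0.032], [0.997, 0.001, -0.079], [-0.079, 0.032, -0.996]]
ft_force: [0.1, 0.7, -0.5]
grip_width: 0.0003
```

```bash
python3 -m pendant '[[[0,12,-2],0,-1],[[0,12,0],0,-1],[[0,12,0],0,-1],[[0,8,0],0,-1],[[0,8,0],0,-1]]'; python3 -m pendant '[[[0,6,0],0,-1],[[0,5,0],0,-1],[[0,2,0],0,-1]]'; python3 -m pendant '[[[0,-10,20],0,0],[[0,-25,40],0,0],[[0,-30,0],0,0],[[-15,-30,0],0,0],[[-15,-30,0],0,0],[[-15,-40,0],0,0],[[-15,-40,0],0,0],[[0,-40,0],0,0]]';  python3 - <<'E'
from h import *
im,w=cloud('top','t8.png'); o=cv2.imread('pics/top0.png')[...,::-1]
cv2.imwrite('pics/t8c.png',np.hstack([cv2.resize(im[250:300,190:290,::-1],(400,200)),cv2.resize(o[250:300,190:290,::-1],(400,200))]))
im,w=cloud('side','s8.png'); cv2.imwrite('pics/s8c.png',np.vstack([cv2.imread('pics/t8c.png'),cv2.resize(im[170:300,150:330,::-1],(800,400))]))
E
```

```text
time_s: 28.62
position: [0.4213, -0.0434, 0.0969]
tool_rot: [[0.0, 0.999, 0.034], [0.997, 0.002, -0.079], [-0.079, 0.034, -0.996]]
ft_force: [-0.8, -1.0, 0.1]
grip_width: -0.0003
time_s: 29.0
position: [0.4213, -0.0291, 0.097]
tool_rot: [[-0.0, 0.999, 0.034], [0.997, 0.003, -0.079], [-0.079, 0.034, -0.996]]
ft_force: [0.1, 0.0, -0.2]
grip_width: -0.0001
time_s: 30.0
position: [0.3586, -0.28, 0.1592]
tool_rot: [[-0.003, 0.999, 0.034], [0.997, 0.005, -0.08], [-0.08, 0.034, -0.996]]
ft_force: [0.5, -0.4, 0.3]
grip_width: 0.0426
```

View pics/s8c.png

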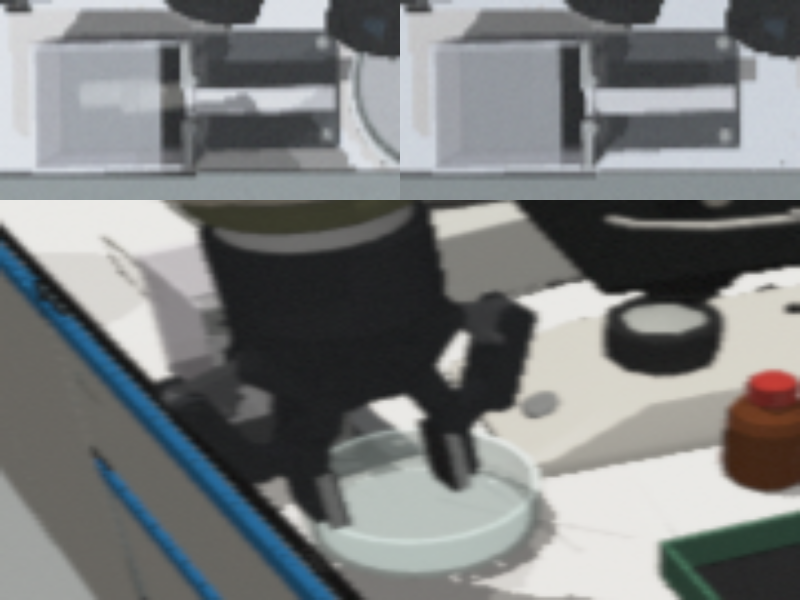

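The top crop now shows white bars through the tray cover (80–180, 95), where the left-hand reference is empty, and the rail is clear. The dish has been knocked towards the gauge, so I'll measure it again. Next is the wide bar at (578,-315), turning more slowly to limit the wrist tilt.

```bash
python3 -m pendant '[[[15,-5,0],0.13,-0.1],[[20,-5,0],0.13,-0.1],[[20,-5,0],0.13,-0.1],[[20,-5,0],0.13,-0.1],[[20,-5,0],0.13,-0.1],[[20,-5,0],0.13,-0.1],[[20,-5,0],0.13,-0.1],[[20,0,0],0.13,-0.1],[[20,0,0],0.13,-0.1],[[20,0,0],0.13,-0.1],[[20,0,0],0.13,-0.1],[[5,0,-20],0.13,-0.1]]'
python3 - <<'E'
from h import *
im,w=cloud('top','t9.png')
for lo,hi in((.03,.05),):
    z=w[...,2]; m=np.zeros(z.shape,bool); m[240:296,270:350]=1; m&=(z>lo)&(z<hi)&(w[...,1]<-.09)
    P=w[m][:,:2].astype(np.float32)
    # robust circle fit r=.0565
    from scipy.optimize import least_squares
    r=least_squares(lambda c:np.hypot(*(P-c).T)-.0555,P.mean(0),loss='soft_l1',f_scale=.002); print("dish",r.x,len(P),np.median(np.abs(r.fun)), cv2.minEnclosingCircle(P))
z=w[...,2]
E
```

```text
time_s: 31.6
position: [0.5861, -0.3098, 0.1375]
tool_rot: [[-0.996, -0.043, 0.073], [-0.04, 0.998, 0.038], [-0.075, 0.035, -0.997]]
ft_force: [-0.7, -0.1, 0.3]
grip_width: 0.0389
dish [ 0.42723088 -0.16004858] 110 0.001168319262469148 ((0.42823439836502075, -0.1587306410074234), 0.05725818872451782)
```

```bash
python3 -m pendant '[[[-7,-5,-30],-0.05,-0.1],[[0,0,-45],0,-0.1]]'; python3 -m pendant '[[[0,0,-25],0,-0.1],[[0,0,0],0,-0.1]]'
```

```text
time_s: 31.9
position: [0.5788, -0.3136, 0.0595]
tool_rot: [[-0.997, 0.007, 0.074], [0.009, 0.999, 0.035], [-0.074, 0.036, -0.997]]
ft_force: [2.0, -0.7, -0.9]
grip_width: 0.0386
time_s: 32.15
position: [0.577, -0.3113, 0.0309]
tool_rot: [[-0.998, 0.011, 0.068], [0.013, 0.999, 0.04], [-0.068, 0.041, -0.997]]
ft_force: [-0.6, 0.9, 0.4]
grip_width: 0.0383
```

```bash
python3 -m pendant '[[[1,-4,-8],0,-0.1],[[0,0,-9],0,-0.1]]'; python3 -m pendant '[[[0,0,0],0,-1],[[0,0,0],0,-1],[[0,0,0],0,-1]]' 60
```

```text
time_s: 32.4
position: [0.5791, -0.3161, 0.0159]
tool_rot: [[-0.997, 0.012, 0.071], [0.014, 0.999, 0.037], [-0.071, 0.038, -0.997]]
ft_force: [-0.1, -0.3, 0.2]
grip_width: 0.0383
time_s: 32.78
position: [0.5793, -0.3162, 0.0166]
tool_rot: [[-0.997, 0.012, 0.072], [0.015, 0.999, 0.037], [-0.072, 0.038, -0.997]]
ft_force: [0.8, 0.0, -0.4]
grip_width: 0.0163
```

```bash
python3 -m pendant '[[[0,0,40],0,-1],[[0,0,50],0,-1],[[-20,0,45],0,-1],[[-30,0,0],0,-1]]'; python3 -m pendant '[[[-25,10,0],-0.13,-1],[[-25,15,0],-0.13,-1],[[-25,15,0],-0.13,-1],[[-20,20,0],-0.13,-1],[[-10,20,0],-0.13,-1],[[-5,20,0],-0.13,-1],[[0,25,0],-0.13,-1],[[0,25,0],-0.13,-1],[[0,25,0],-0.13,-1],[[0,25,0],-0.13,-1],[[0,25,0],-0.13,-1],[[0,25,0],-0.12,-1]]'
```

```text
time_s: 33.28
position: [0.5289, -0.3157, 0.1555]
tool_rot: [[-0.997, 0.011, 0.072], [0.013, 0.999, 0.036], [-0.072, 0.037, -0.997]]
ft_force: [1.1, -0.1, -0.8]
grip_width: 0.0162
time_s: 34.78
position: [0.413, -0.0595, 0.16]
tool_rot: [[0.05, 0.998, 0.035], [0.996, -0.047, -0.082], [-0.08, 0.039, -0.996]]
ft_force: [0.4, -0.4, -0.7]
grip_width: 0.0158
```

```bash
python3 -m pendant '[[[7,6,-25],0.047,-1],[[0,0,-25],0,-1],[[0,0,-4],0,-1]]'; python3 -m pendant '[[[0,0,-3],0,-1]]'
```

```text
time_s: 35.15
position: [0.4207, -0.0516, 0.1063]
tool_rot: [[0.0, 0.999, 0.043], [0.997, 0.003, -0.081], [-0.081, 0.043, -0.996]]
ft_force: [0.9, 0.4, -0.7]
grip_width: 0.0164
time_s: 35.28
position: [0.421, -0.0518, 0.1038]
tool_rot: [[0.001, 0.999, 0.044], [0.997, 0.003, -0.081], [-0.081, 0.044, -0.996]]
ft_force: [-0.4, -0.2, -0.4]
grip_width: 0.0164
```

```bash
python3 -m pendant '[[[0,3,-2],0,-1]]'; python3 -m pendant '[[[0,5,0],0,-1]]'; python3 -m pendant '[[[0,3,0],0,-1]]'
```

```text
time_s: 35.4
position: [0.4213, -0.049, 0.1023]
tool_rot: [[0.001, 0.999, 0.045], [0.997, 0.002, -0.082], [-0.082, 0.045, -0.996]]
ft_force: [0.2, -0.1, -0.2]
grip_width: 0.0164
time_s: 35.52
position: [0.4215, -0.044, 0.1028]
tool_rot: [[0.002, 0.999, 0.046], [0.997, 0.002, -0.082], [-0.082, 0.046, -0.996]]
ft_force: [-0.7, -0.5, -0.2]
grip_width: 0.0162
time_s: 35.65
position: [0.4216, -0.0407, 0.1031]
tool_rot: [[0.002, 0.999, 0.046], [0.997, 0.002, -0.082], [-0.082, 0.046, -0.996]]
ft_force: [0.1, -0.4, -0.9]
grip_width: 0.0162
```

```bash
python3 -m pendant '[[[0,2,-1],0,-1]]'; python3 -m pendant '[[[0,2,0],0,-1]]'; python3 -m pendant '[[[0,2,0],0,-1]]'
```

```text
time_s: 35.78
position: [0.4218, -0.0394, 0.1026]
tool_rot: [[0.001, 0.999, 0.047], [0.996, 0.003, -0.085], [-0.085, 0.047, -0.995]]
ft_force: [-4.6, -14.5, 4.4]
grip_width: 0.0163
time_s: 35.9
position: [0.4219, -0.0392, 0.1031]
tool_rot: [[-0.001, 0.999, 0.047], [0.996, 0.005, -0.09], [-0.09, 0.047, -0.995]]
ft_force: [-5.5, -19.4, 0.8]
grip_width: 0.0162
time_s: 36.02
position: [0.4219, -0.0392, 0.1035]
tool_rot: [[-0.002, 0.999, 0.046], [0.995, 0.006, -0.095], [-0.095, 0.046, -0.994]]
ft_force: [-3.9, -16.9, -1.0]
grip_width: 0.0164
```

```bash
python3 -m pendant '[[[-0.5,-2,-2],0,-1]]'; python3 -m pendant '[[[0,0,-2],0,-1]]'; python3 -m pendant '[[[0,0,-1],0,-1]]'
```

```text
time_s: 36.15
position: [0.4215, -0.0414, 0.1017]
tool_rot: [[-0.002, 0.999, 0.047], [0.995, 0.006, -0.095], [-0.095, 0.047, -0.994]]
ft_force: [-0.2, -0.0, -1.0]
grip_width: 0.0162
time_s: 36.28
position: [0.4215, -0.0414, 0.0997]
tool_rot: [[-0.002, 0.999, 0.047], [0.995, 0.006, -0.095], [-0.095, 0.047, -0.994]]
ft_force: [-0.7, 0.2, -0.0]
grip_width: 0.0163
time_s: 36.4
position: [0.4215, -0.0412, 0.0985]
tool_rot: [[-0.002, 0.999, 0.047], [0.995, 0.006, -0.095], [-0.095, 0.047, -0.994]]
ft_force: [-0.9, -1.5, 1.6]
grip_width: 0.0161
```

The jaws stopped the wide bar at about 19 N, with its centre roughly 22–24 mm before the gap. Into the dish at (.4275,-.159).

```bash
python3 -m pendant '[[[0,-8,15],0,-1],[[0,-10,40],0,-1],[[0,-40,0],0,-1],[[-3,-40,0],0,-1],[[0,-20,-20],0,-1],[[0,0,-35],0,-1],[[0,0,-35],0,-1],[[0,0,-20],0,-1]]'
```

```text
time_s: 37.4
position: [0.4194, -0.1622, 0.0435]
tool_rot: [[-0.003, 0.999, 0.052], [0.995, 0.008, -0.097], [-0.097, 0.052, -0.994]]
ft_force: [0.3, -0.9, 0.4]
grip_width: 0.0159
```

```bash
python3 -m pendant '[[[-1,2,-15],0,-1],[[0,0,-7],0,-1]]'; python3 -m pendant '[[[0,0,0],0,-0.4],[[0,0,0],0,-0.4]]'; python3 -m pendant '[[[0,0,30],0,-0.4],[[0,0,40],0,-0.1],[[0,-20,30],0,-0.1],[[0,-25,0],0.12,-0.1],[[0,-25,0],0.12,-0.1],[[0,-25,0],0.12,-0.1],[[5,-25,0],0.12,-0.1],[[10,-25,0],0.12,-0.1],[[10,-25,0],0.12,-0.1],[[15,-25,0],0.12,-0.1],[[20,-15,0],0.12,-0.1],[[20,-10,0],0.12,-0.1]]'
python3 - <<'E'
from h import *
st()
im,w=cloud('top','t10.png'); g=im.min(2)
m=np.zeros(g.shape,bool); m[180:250,350:412]=g[180:250,350:412]>125
n,l,s,c=cv2.connectedComponentsWithStats(m.astype(np.uint8))
for i in range(1,n):
    if s[i,4]>40: print(c[i].round(1)); fit(l==i,.023,"bar")
E
```

```text
time_s: 37.65
position: [0.4181, -0.1596, 0.0197]
tool_rot: [[-0.003, 0.999, 0.051], [0.995, 0.008, -0.095], [-0.095, 0.05, -0.994]]
ft_force: [0.5, -0.1, 0.1]
grip_width: 0.0165
time_s: 37.9
position: [0.4185, -0.1598, 0.0201]
tool_rot: [[-0.003, 0.999, 0.051], [0.995, 0.008, -0.095], [-0.096, 0.051, -0.994]]
ft_force: [0.5, -0.3, -0.1]
grip_width: 0.0256
time_s: 39.4
position: [0.5006, -0.3872, 0.1333]
tool_rot: [[-0.894, 0.43, 0.123], [0.433, 0.901, 0.002], [-0.11, 0.055, -0.992]]
ft_force: [-0.1, 0.2, 0.2]
grip_width: 0.0388
t 39.4 pos [ 0.5006 -0.3872  0.1333] ft [-0.1  0.2  0.2] w 0.0388 yaw_y [0.43  0.901 0.055] z [ 0.12  0.   -0.99]
[353.3 246.4]
bar c [ 485.1 -290.5] size [21.7 14.5] ang 89.56
```

```bash
python3 -m pendant '[[[9,-13,-30],0.165,-0.1],[[0,0,-35],0,-0.1],[[0,0,-20],0,-0.1]]'; python3 -m pendant '[[[0,0,-15],0,-0.1],[[0,0,-8],0,-0.1]]'
```

```text
time_s: 39.83
position: [0.5122, -0.4022, 0.0495]
tool_rot: [[-0.955, 0.269, 0.127], [0.273, 0.962, 0.017], [-0.117, 0.051, -0.992]]
ft_force: [-0.6, -0.1, 0.5]
grip_width: 0.0385
time_s: 40.08
position: [0.5118, -0.4018, 0.0258]
tool_rot: [[-0.954, 0.271, 0.126], [0.275, 0.961, 0.017], [-0.117, 0.051, -0.992]]
ft_force: [0.7, -0.8, 0.0]
grip_width: 0.0388
```

```bash
python3 -m pendant '[[[-2,2,-10],0,-0.1]]'; python3 -m pendant '[[[0,0,0],0,-1],[[0,0,0],0,-1],[[0,0,0],0,-1]]' 60;  python3 -m pendant '[[[0,0,40],0,-1],[[0,0,50],0,-1],[[-10,0,45],0,-1],[[-20,10,0],0,-1]]'
```

```text
time_s: 40.2
position: [0.51, -0.4, 0.0162]
tool_rot: [[-0.954, 0.271, 0.127], [0.275, 0.961, 0.016], [-0.118, 0.05, -0.992]]
ft_force: [-0.4, 0.4, 0.4]
grip_width: 0.0384
time_s: 40.58
position: [0.51, -0.4, 0.0168]
tool_rot: [[-0.954, 0.271, 0.128], [0.275, 0.961, 0.015], [-0.119, 0.05, -0.992]]
ft_force: [-0.5, 0.6, -1.1]
grip_width: 0.0166
time_s: 41.08
position: [0.4799, -0.39, 0.1565]
tool_rot: [[-0.954, 0.27, 0.129], [0.274, 0.962, 0.014], [-0.12, 0.049, -0.992]]
ft_force: [-0.5, -0.6, -0.7]
grip_width: 0.0162
```

```bash
python3 -m pendant '[[[-20,20,0],-0.12,-1],[[-20,30,0],-0.12,-1],[[-20,35,0],-0.12,-1],[[0,35,0],-0.12,-1],[[0,35,0],-0.12,-1],[[0,35,0],-0.12,-1],[[0,35,0],-0.12,-1],[[0,35,0],-0.12,-1],[[0,30,0],-0.12,-1],[[0,25,0],-0.12,-1],[[0,15,0],-0.1,-1]]'
python3 - <<'E'
from h import *
st()
im,w=cloud('top','t11.png'); z=w[...,2]; m=np.zeros(z.shape,bool); m[240:296,270:350]=1; m&=(z>.03)&(z<.05)&(w[...,1]<-.09)
P=w[m][:,:2].astype(np.float32)
from scipy.optimize import least_squares
if len(P)>20:
    r=least_squares(lambda c:np.hypot(*(P-c).T)-.0555,P.mean(0),loss='soft_l1',f_scale=.002); print("dish",r.x,len(P),np.median(np.abs(r.fun)))
E
```

```text
time_s: 42.45
position: [0.4163, -0.0513, 0.1618]
tool_rot: [[0.056, 0.997, 0.046], [0.99, -0.05, -0.133], [-0.13, 0.053, -0.99]]
ft_force: [0.1, -0.5, -0.7]
grip_width: 0.0162
t 42.45 pos [ 0.4163 -0.0513  0.1618] ft [ 0.1 -0.5 -0.7] w 0.0162 yaw_y [ 0.997 -0.05   0.053] z [ 0.05 -0.13 -0.99]
dish [ 0.42802673 -0.15960535] 239 0.0012585846416209578
```

```bash
python3 -m pendant '[[[4,0,-25],0.05,-1],[[0,-2,-25],0,-1],[[0,0,-7],0,-1]]'; python3 -m pendant '[[[0,5,-2],0,-1]]';  python3 -m pendant '[[[0,5,0],0,-1]]'; python3 -m pendant '[[[0,2,0],0,-1]]'
```

```text
time_s: 42.88
position: [0.4215, -0.0524, 0.1051]
tool_rot: [[0.004, 0.998, 0.057], [0.991, 0.003, -0.132], [-0.132, 0.058, -0.99]]
ft_force: [0.3, -0.1, 0.4]
grip_width: 0.0158
time_s: 43.0
position: [0.4217, -0.0477, 0.1034]
tool_rot: [[0.005, 0.998, 0.058], [0.991, 0.003, -0.132], [-0.132, 0.058, -0.99]]
ft_force: [0.3, 0.1, 0.2]
grip_width: 0.0163
time_s: 43.12
position: [0.422, -0.0425, 0.1039]
tool_rot: [[0.005, 0.998, 0.059], [0.991, 0.003, -0.132], [-0.132, 0.059, -0.99]]
ft_force: [0.4, -0.2, -1.0]
grip_width: 0.0164
time_s: 43.25
position: [0.4222, -0.0402, 0.1045]
tool_rot: [[0.004, 0.998, 0.06], [0.991, 0.004, -0.132], [-0.132, 0.06, -0.989]]
ft_force: [0.4, -0.9, -1.4]
grip_width: 0.0159
```

```bash
python3 -m pendant '[[[0,2,-2],0,-1]]'; python3 -m pendant '[[[0,2,0],0,-1]]'; python3 -m pendant '[[[0,-12,10],0,-1],[[0,-15,40],0,-1],[[0,-40,0],0,-1],[[4,-40,0],0,-1],[[0,-14,-20],0,-1],[[0,0,-35],0,-1],[[0,0,-35],0,-1]]'
```

```text
time_s: 43.38
position: [0.4225, -0.0393, 0.1035]
tool_rot: [[0.003, 0.998, 0.061], [0.991, 0.005, -0.136], [-0.136, 0.061, -0.989]]
ft_force: [-7.8, -18.6, 8.3]
grip_width: 0.0162
time_s: 43.5
position: [0.4223, -0.039, 0.1041]
tool_rot: [[0.002, 0.998, 0.06], [0.99, 0.007, -0.14], [-0.141, 0.06, -0.988]]
ft_force: [-5.5, -17.4, -0.2]
grip_width: 0.0165
time_s: 44.38
position: [0.4292, -0.1676, 0.0708]
tool_rot: [[0.003, 0.997, 0.074], [0.989, 0.008, -0.148], [-0.148, 0.074, -0.986]]
ft_force: [1.0, -1.1, 0.1]
grip_width: 0.0161
```

```bash
python3 -m pendant '[[[12,8,-20],0,-1],[[0,0,-14],0,-1]]'; python3 -m pendant '[[[0,0,0],0,-0.4],[[0,0,0],0,-0.3]]'; python3 -m pendant '[[[0,0,40],0,-0.3],[[0,0,50],0,-1],[[-20,-40,20],0,-1],[[-20,-40,0],0,-1],[[-20,-40,0],0,-1],[[-10,-40,0],0,-1],[[0,0,0],0,-1]]'
python3 - <<'E'
from h import *
st()
im,w=cloud('top','t12.png'); im2,w2=cloud('side','s12.png')
cv2.imwrite('pics/v12.png',np.vstack([cv2.resize(im[160:300,190:430,::-1],(600,350)),cv2.resize(im2[200:300,180:420,::-1],(600,250))]))
E
```

```text
time_s: 44.62
position: [0.4415, -0.1603, 0.0356]
tool_rot: [[0.004, 0.997, 0.074], [0.989, 0.007, -0.147], [-0.148, 0.074, -0.986]]
ft_force: [0.6, -0.6, -0.4]
grip_width: 0.0161
time_s: 44.88
position: [0.4419, -0.161, 0.0362]
tool_rot: [[0.005, 0.997, 0.075], [0.989, 0.007, -0.148], [-0.148, 0.075, -0.986]]
ft_force: [0.2, 0.5, 1.1]
grip_width: 0.03
time_s: 45.75
position: [0.37, -0.3269, 0.1582]
tool_rot: [[0.004, 0.996, 0.085], [0.987, 0.01, -0.158], [-0.158, 0.085, -0.984]]
ft_force: [0.6, 0.7, 0.3]
grip_width: -0.0003
t 45.75 pos [ 0.37   -0.3269  0.1582] ft [0.6 0.7 0.3] w -0.0003 yaw_y [0.996 0.01  0.085] z [ 0.09 -0.16 -0.98]
```

View pics/v12.png

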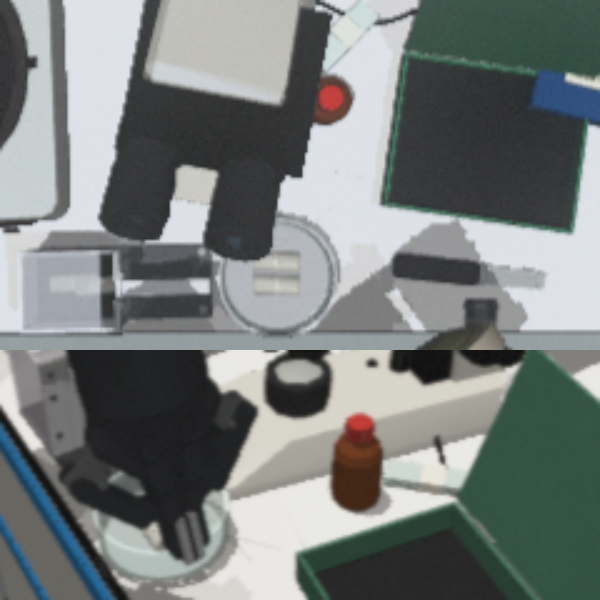

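Both wide bars lie in the dish at about (277,265) and (277,285), the tin is empty, the blade is flat, and the bars show in the tray at (85,285). Next I'll measure the leaning cover so I can hook its top edge.

Run:
```python
from h import *
im=cv2.imread('pics/t12.png'); 
from h import *
im,w=cloud('top','t13.png'); g=im.astype(int)
m=(g[...,1]>g[...,0]+12)&(g[...,1]>g[...,2]+3)&(w[...,0]>.6)&(w[...,0]<.75)&(w[...,1]>-.5)&(w[...,1]<-.25)&(w[...,2]>.04)
P=w[m]; t=np.array([.9888,-.1495]); n=np.array([.1495,.9888]); d=(P[:,:2]-[.630,-.374]); a=d@t; b=d@n
print(len(P),"z",P[:,2].min(),P[:,2].max(),"a",a.min(),a.max(),"b",b.min(),b.max())
for h in np.arange(.05,.2,.02):
    k=(P[:,2]>h)&(P[:,2]<h+.02); 
    if k.any(): print(round(h+.01,3),k.sum(),np.median(a[k]).round(4),np.percentile(b[k],[2,98]).round(3))
```

```text
2722 z 0.040122397067830086 0.18668878070330044 a 0.0009611835341028317 0.056028148154398015 b -0.09351676100441687 0.09291918000013774
0.06 310 0.0093 [-0.09  0.09]
0.08 339 0.0161 [-0.089  0.088]
0.1 358 0.0231 [-0.087  0.09 ]
0.12 364 0.0299 [-0.088  0.089]
0.14 393 0.0368 [-0.089  0.087]
0.16 409 0.0435 [-0.09   0.089]
0.18 401 0.0502 [-0.088  0.089]
```

The cover rests at its stop (about 1.90 rad), with its top edge about 52 mm behind the hinge at z of about 0.185. I'll straddle that edge with open fingers and draw it forward.

```bash
python3 -m pendant '[[[20,0,40],-0.16,1],[[45,0,30],0,1],[[50,3,0],0,1],[[50,5,0],0,1],[[50,5,0],0,1],[[45,5,0],0,1],[[30,5,0],0,1],[[10,0,0],0,1]]'
```

```text
time_s: 46.9
position: [0.6819, -0.2852, 0.2316]
tool_rot: [[0.151, 0.987, 0.06], [0.976, -0.14, -0.165], [-0.154, 0.083, -0.984]]
ft_force: [-0.7, 0.2, -0.0]
grip_width: 0.0857
```

```bash
python3 -m pendant '[[[-5,-25,-20],0,1],[[0,0,-30],0,1],[[0,0,-20],0,1],[[0,0,-10],0,1]]'
```

```text
time_s: 47.4
position: [0.6795, -0.3031, 0.1502]
tool_rot: [[0.142, 0.988, 0.062], [0.978, -0.131, -0.164], [-0.154, 0.084, -0.985]]
ft_force: [0.3, -0.1, 0.1]
grip_width: 0.085
```

```bash
python3 -m pendant '[[[-20,3,0],0,1],[[-15,2.2,0],0,1],[[-15,2.2,0],0,1]]'; python3 -m pendant '[[[-15,2.2,0],0,1],[[-15,2.2,0],0,1],[[-15,2.2,-2],0,1]]'; python3 -m pendant '[[[-15,2.2,-4],0,1],[[-15,2.2,-6],0,1],[[-15,2.2,-8],0,1],[[-12,2,-9],0,1],[[-12,2,-10],0,1],[[0,0,0],0,1]]'
cat > lid.py <<'E'
from h import *
st()
im,w=cloud('top'); g=im.astype(int)
m=(g[...,1]>g[...,0]+12)&(g[...,1]>g[...,2]+12)&(w[...,2]>.02); P=w[m]; t=np.array([.9888,-.1495]); n=np.array([.1495,.9888]); d=(P[:,:2]-[.630,-.374]); a=d@t; b=d@n
k=(np.abs(b)<.1)&(a<.1)&(a>-.17); a=a[k]; z=P[k][:,2]
for q in np.arange(-.165,.06,.02):
    s=(a>q)&(a<q+.02)
    if s.sum()>15: print(round(q+.01,3),s.sum(),np.percentile(z[s],[10,50,90]).round(3))
E
python3 lid.py
```

```text
time_s: 47.78
position: [0.6305, -0.2925, 0.1512]
tool_rot: [[0.139, 0.988, 0.066], [0.978, -0.126, -0.165], [-0.155, 0.087, -0.984]]
ft_force: [1.5, -0.8, 1.7]
grip_width: 0.0853
time_s: 48.15
position: [0.5862, -0.2837, 0.1525]
tool_rot: [[0.136, 0.988, 0.072], [0.978, -0.123, -0.168], [-0.157, 0.094, -0.983]]
ft_force: [1.2, -1.2, 0.0]
grip_width: 0.0855
time_s: 48.9
position: [0.5185, -0.2697, 0.1213]
tool_rot: [[0.132, 0.988, 0.084], [0.978, -0.116, -0.175], [-0.163, 0.106, -0.981]]
ft_force: [-0.8, 0.5, 0.4]
grip_width: 0.085
t 48.9 pos [ 0.5185 -0.2697  0.1213] ft [-0.8  0.5  0.4] w 0.085 yaw_y [ 0.988 -0.116  0.106] z [ 0.08 -0.18 -0.98]
-0.155 41 [0.025 0.034 0.037]
-0.095 391 [0.143 0.148 0.154]
-0.075 318 [0.125 0.132 0.14 ]
-0.055 127 [0.099 0.109 0.117]
-0.035 179 [0.077 0.085 0.092]
-0.015 156 [0.055 0.065 0.074]
0.005 24 [0.042 0.049 0.052]
```

```bash
python3 -m pendant '[[[-3,0,40],0,1],[[0,0,50],0,0],[[15,-20,20],0,-1],[[17,-42,0],0,-1],[[0,0,0],0,-1],[[0,0,-30],0,-1],[[0,0,-20],0,-1]]'
```

```text
time_s: 49.82
position: [0.5533, -0.3309, 0.192]
tool_rot: [[0.129, 0.987, 0.096], [0.977, -0.11, -0.182], [-0.169, 0.117, -0.979]]
ft_force: [-0.0, -0.9, 0.6]
grip_width: -0.0001
```

```bash
python3 -m pendant '[[[0,0,-15],0,-1],[[0,0,-15],0,-1],[[0,0,-15],0,-1]]';python3 -m pendant '[[[0,0,-15],0,-1],[[0,0,-15],0,-1],[[0,0,-15],0,-1]]'
```

```text
time_s: 50.2
position: [0.554, -0.3294, 0.1459]
tool_rot: [[0.127, 0.987, 0.097], [0.977, -0.108, -0.182], [-0.169, 0.118, -0.978]]
ft_force: [-0.8, -0.6, 0.6]
grip_width: -0.0001
time_s: 50.58
position: [0.5544, -0.3296, 0.0986]
tool_rot: [[0.127, 0.987, 0.098], [0.977, -0.108, -0.183], [-0.17, 0.119, -0.978]]
ft_force: [0.7, -0.5, 1.6]
grip_width: 0.0005
```

```bash
python3 -m pendant '[[[-2,0,-15],0,-1],[[-2,0,-15],0,-1],[[-2,0,-10],0,-1]]';python3 -m pendant '[[[-2,0,-8],0,-1],[[0,0,-4],0,-1]]'; python3 -m pendant '[[[0,0,-4],0,-1]]'
```

```text
time_s: 50.95
position: [0.5479, -0.3295, 0.0553]
tool_rot: [[0.127, 0.987, 0.097], [0.977, -0.108, -0.183], [-0.17, 0.118, -0.978]]
ft_force: [-0.2, 0.1, 1.7]
grip_width: 0.0002
time_s: 51.2
position: [0.5457, -0.3295, 0.0421]
tool_rot: [[0.127, 0.987, 0.097], [0.977, -0.108, -0.182], [-0.17, 0.118, -0.978]]
ft_force: [-1.4, -0.5, 1.4]
grip_width: 0.0
time_s: 51.32
position: [0.546, -0.3297, 0.0404]
tool_rot: [[0.127, 0.987, 0.098], [0.977, -0.108, -0.184], [-0.171, 0.119, -0.978]]
ft_force: [-14.1, 11.0, 40.5]
grip_width: -0.0002
```

```bash
python3 -m pendant '[[[0,0,40],0,-1],[[-20,10,50],0,-1],[[-45,30,40],0,-1],[[-45,30,0],0,-1],[[-40,40,0],0,-1],[[-20,50,0],0,-1],[[0,55,0],0,-1],[[0,55,0],0,-1],[[0,55,0],0,-1],[[0,55,0],0,-1],[[0,55,0],0,-1],[[0,55,0],0,-1]]'; python3 -m pendant '[[[-20,50,0],0,-1],[[-20,50,0],0,-1],[[0,0,0],0,-1]]'; python3 lid.py
python3 - <<'E'
from h import *
im,w=cloud('top','t14.png'); im2,_=cloud('side','s14.png')
cv2.imwrite('pics/v14.png',np.vstack([cv2.resize(im[160:300,190:430,::-1],(600,350)),cv2.resize(im2[170:270,160:400,::-1],(600,250))]))
o=cv2.imread('pics/top0.png')
z=w[...,2]; print("blade handle z",np.nanmedian(z[265:269,352:378]),"steel z",np.nanmedian(z[270:273,388:402]))
E
```

```text
time_s: 52.82
position: [0.3741, 0.1686, 0.1754]
tool_rot: [[0.138, 0.984, 0.113], [0.975, -0.115, -0.192], [-0.176, 0.136, -0.975]]
ft_force: [1.0, -0.7, 0.4]
grip_width: -0.0002
time_s: 53.2
position: [0.3325, 0.2754, 0.176]
tool_rot: [[0.133, 0.984, 0.117], [0.976, -0.109, -0.19], [-0.174, 0.139, -0.975]]
ft_force: [0.5, -0.2, 0.9]
grip_width: -0.0004
t 53.2 pos [0.3325 0.2754 0.176 ] ft [ 0.5 -0.2  0.9] w -0.0004 yaw_y [ 0.984 -0.109  0.139] z [ 0.12 -0.19 -0.97]
-0.155 327 [0.037 0.04  0.043]
-0.135 657 [0.039 0.042 0.046]
-0.115 546 [0.039 0.042 0.046]
-0.095 346 [0.039 0.042 0.046]
-0.075 344 [0.039 0.042 0.045]
-0.055 644 [0.039 0.043 0.046]
-0.035 647 [0.039 0.043 0.046]
-0.015 634 [0.038 0.042 0.045]
0.005 112 [0.037 0.04  0.043]
blade handle z 0.01865976046808265 steel z 0.010885688557586443
```

View pics/v14.png

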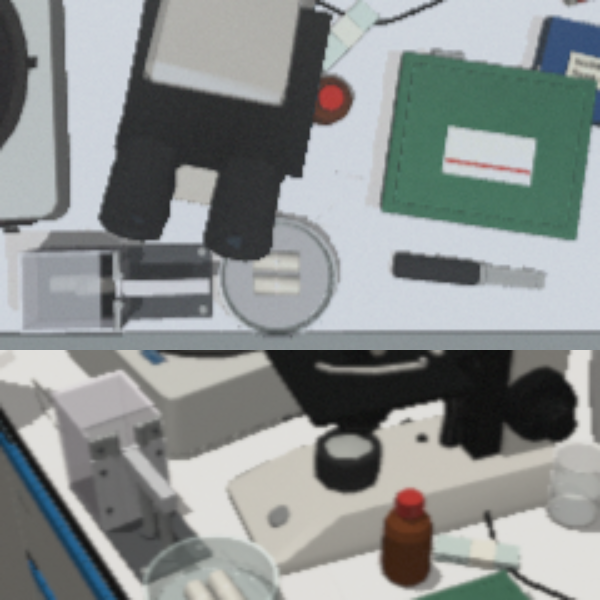

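The cover is flat at 0.042 all over, the blade lies flat on the bench, the bars are in the dish, and the rail and jaws are clear. One last numeric check is that the white area in the tray accounts for two bars on its floor.

Run:
```python
from h import *
o=cv2.imread('pics/top0.png').astype(int)
for f in('t7','t14'):
    a=cv2.imread(f'pics/{f}.png').astype(int); d=(a-o).mean(2)
    print(f)
    for r in range(266,282): print(r,d[r,200:240].astype(int).tolist())
a=cv2.imread('pics/t14.png').astype(int)
d=np.zeros(a.shape[:2],bool); d[264:284,202:239]=(a-o).mean(2)[264:284,202:239]>9
n,l,s,c=cv2.connectedComponentsWithStats(d.astype(np.uint8)); fit(big(d),.0135,"tray blob"); print(s[1:])
```

```text
t7
266 [14, 15, 13, 13, 13, 12, 15, 15, 12, 12, 12, 14, 12, 15, 12, 14, 13, 14, 13, 11, 12, 14, 14, 12, 10, 13, 11, 10, 15, 10, 3, 1, 1, 5, 0, -6, -7, -9, 0, -1]
267 [12, 16, 15, 14, 14, 13, 14, 12, 11, 13, 13, 12, 15, 12, 15, 11, 13, 11, 14, 14, 12, 15, 13, 13, 14, 11, 11, 11, 7, 12, 5, 6, 2, 0, -1, -4, -7, -5, -1, -2]
268 [15, 14, 13, 14, 14, 12, 14, 11, 13, 14, 10, 16, 12, 14, 10, 14, 15, 11, 11, 13, 14, 14, 12, 11, 12, 11, 13, 12, 11, 10, 7, 4, 0, 6, 0, -7, -8, -6, -1, 0]
269 [14, 14, 13, 15, 16, 12, 11, 12, 13, 13, 11, 13, 14, 14, 12, 13, 13, 12, 14, 15, 17, 20, 19, 20, 15, 20, 20, 22, 22, 16, 8, 2, 5, -4, 3, -6, -6, -5, -5, 1]
270 [15, 11, 12, 15, 11, 10, 14, 14, 11, 11, 14, 19, 22, 26, 27, 30, 30, 28, 30, 34, 32, 30, 31, 31, 27, 29, 32, 32, 34, 28, 12, 2, -1, 5, 1, -3, -3, -3, 0, -3]
271 [12, 14, 15, 12, 16, 14, 13, 12, 15, 13, 14, 30, 35, 36, 38, 40, 39, 37, 36, 42, 41, 41, 40, 35, 38, 38, 35, 39, 40, 29, 13, 5, 2, 7, 6, 1, -3, -3, -4, 1]
272 [14, 15, 14, 17, 14, 14, 12, 17, 16, 12, 21, 35, 40, 42, 39, 39, 40, 43, 42, 46, 43, 40, 41, 42, 37, 39, 39, 38, 39, 31, 13, 10, -4, 0,
[... 3184 characters left out ...]
 -1, 1, 13, 21, 23, 20, 15, 21, 15, 20, 20, 14, 11, 21, 18, 21, 11, 13, 8, 0, 0, -3]
278 [1, 1, 0, 0, 1, -1, 0, 3, 2, 0, -1, -1, 0, 0, 2, 0, 1, 0, 2, 2, 3, 7, 7, 6, 6, 5, 6, 7, 5, 2, 1, 0, -1, -1, -2, 3, 0, 0, 2, 0]
279 [0, 2, 1, 0, -2, 2, 2, -1, 2, 0, -1, 0, -1, 0, 1, 0, 0, -1, 3, -1, 0, 1, 3, 2, 2, 0, 0, 0, 0, 2, 0, -4, -1, -3, 5, 0, 3, -1, -1, 1]
280 [-1, 1, -3, 0, 0, 0, 0, 5, -1, 0, 0, 0, 0, 0, 0, 3, 0, 0, -1, 1, -1, 0, -1, 0, -1, 1, -2, 4, 1, 0, 0, 0, -2, 1, 1, 0, 1, 0, 0, -2]
281 [-1, -1, -1, -2, 0, -1, 1, 0, 2, 1, 1, -2, 1, 0, 0, 2, 0, 0, 1, 0, 2, 1, 2, -1, -1, 1, -2, 0, 0, 2, -1, 4, 1, -3, 0, 1, -1, 1, 0, 2]
tray blob c [418.9  27.8] size [63.1 16.9] ang 89.93
[[210 270  27   8 195]]
```

```bash
python3 -c "
from h import *
print(ray([[228,273.7],[220,273.7],[236,273.7]],.03)[:,1]+.012)
print(ticket.close_job()); st()"
```

```text
[0.02579899 0.04494995 0.0066481 ]
the job is handed in; nothing more can be done
None
the job is handed in; nothing more can be done
```

I worked through the whole task and handed the job in at about 53 s of the 210 s allowed. The rig gave no verdict.

**What I did**
- **Opening:** I levered the cover up with the blade in the notch, then used the blade to swing it back to its stop (about 1.9 rad). I then laid the blade flat where it came from.
- **Sorting:** There were four bars in the tin. The two narrow ones went between the jaws and were pushed through into the tray. Both wide ones were tried endways, stopped at the jaws at about 17–19 N, and went into the dish.
- **Dish:** It had been knocked about 4 cm towards the gauge during the run, so I measured it again before placing the wide bars.
- **Closing:** I drew the cover forward and pressed it shut at about 40 N.

**Last checks**
- **Cover:** flat, at about 42 mm everywhere.
- **Blade:** flat on the bench, with the handle top at 18.7 mm and the steel at 10.9 mm.
- **Dish and surroundings:** both wide bars are in the dish, and the rail and tin are clear. The bystanders looked unmoved in the pictures, but I did not measure them at the end. The gripper was in the air, touching nothing.
- **Tray:** two bars show. One lies flat and the other seems to lean on it, with its centre about 26 mm into the tray, which is inside the limits.

**What I could not confirm**
- I could not measure the leaning bar's height through the cover.
- I had no direct reading of the contact force between blade and tin, only the wrist force while levering (about 3–4 N).
- The tool tilted gradually during the run, reaching about 13° by the end, with no visible effect on the placements.

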